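# Fan rinsed specimen plates in the drying tray and set the sunken dryer timer

### The job

Get the rinsed specimen plates drying: lift the open porcelain pot out of the drying tray and stand it midway between the two amber jars, then lay every plate along the middle of the tray like roof shingles, slotted ends towards the dryer, the first flat with its slotted end against the end stop and each next one covering a little less than half of the one before, on the side away from the stop, so that its slotted end is propped up on it and its plain end is down on the tray. Once all are laid, reach through the round guard opening in the dryer's top and turn the sunken timer knob clockwise until its white pointer stands at the long black mark. Do not lean hard on the guard, and leave the jars, wash bottle and tweezers where they are.

Things in the scene. Friction and masses are not known exactly. Their poses are not given: they have to be found in the camera images.
- tray: the fixed steel drying tray, 136 mm wide (its x) by 370 mm long (its y). Origin at the centre of its underside; its inner floor is 3 mm above that. Along its sides run low rims, 3 mm thick, 1.5 mm above the floor; its -y end, the end nearest the dryer, has an upright end stop 20 mm high; its +y end is open. z up
- tray_stop (a point): middle of the end stop's inner face, at floor height (tray frame 0, -180 mm, 3 mm above the bench); axes as the tray's: y points along the tray away from the stop and the dryer
- guard: the guard plate in the dryer's flat top: aluminium, 150 mm square, 6 mm thick, with a 90 mm round opening straight above the timer knob. Origin at the opening's centre, at the plate's upper face, 90 mm above the bench. The dryer is a fixed white casing, 220 mm (x) by 240 mm (y), 84 mm high, its centre 25 mm from this point along +x; -x faces the robot, +y is its blower side
- timer_grip (a point): middle of the timer knob's black grip bar, on its vertical axis, 60 mm above the bench, 30 mm below the guard opening. The bar is 46 mm long, 12 mm wide, 26 mm tall (13 mm above and below this point), on a round skirt 52 mm across; the well's floor is 18 mm below this point. Its x axis runs along the bar to the end with the white pointer line
- timer (a joint): the timer knob's setting in rad: 0 is off, it grows as the knob is turned clockwise seen from above, up to 5.24 (60 minutes). The long black mark on the guard plate (30 minutes, on the side towards the robot; the other marks are short and thin) is at 2.62. It stays where it is left; turning takes about 0.04 N m
- plate0_center (a point): one of 4 to 6 identical aluminium specimen plates, 90 x 44 x 6 mm, 65 g, with a hanging slot (8 x 14 mm) near one short end; None if absent. They start lying flat, spread out on the blue bench mat. This point is the plate's centre, half-way up; x runs along the 90 mm length towards the slotted end, y across the 44 mm width
- plate0_slot (a point): middle of that plate's hanging slot, 33 mm from its centre along the length, half-way up
- plate1_center (a point): one of 4 to 6 identical aluminium specimen plates, 90 x 44 x 6 mm, 65 g, with a hanging slot (8 x 14 mm) near one short end; None if absent. They start lying flat, spread out on the blue bench mat. This point is the plate's centre, half-way up; x runs along the 90 mm length towards the slotted end, y across the 44 mm width
- plate1_slot (a point): middle of that plate's hanging slot, 33 mm from its centre along the length, half-way up
- plate2_center (a point): one of 4 to 6 identical aluminium specimen plates, 90 x 44 x 6 mm, 65 g, with a hanging slot (8 x 14 mm) near one short end; None if absent. They start lying flat, spread out on the blue bench mat. This point is the plate's centre, half-way up; x runs along the 90 mm length towards the slotted end, y across the 44 mm width
- plate2_slot (a point): middle of that plate's hanging slot, 33 mm from its centre along the length, half-way up
- plate3_center (a point): one of 4 to 6 identical aluminium specimen plates, 90 x 44 x 6 mm, 65 g, with a hanging slot (8 x 14 mm) near one short end; None if absent. They start lying flat, spread out on the blue bench mat. This point is the plate's centre, half-way up; x runs along the 90 mm length towards the slotted end, y across the 44 mm width
- plate3_slot (a point): middle of that plate's hanging slot, 33 mm from its centre along the length, half-way up
- plate4_center (a point): one of 4 to 6 identical aluminium specimen plates, 90 x 44 x 6 mm, 65 g, with a hanging slot (8 x 14 mm) near one short end; None if absent. They start lying flat, spread out on the blue bench mat. This point is the plate's centre, half-way up; x runs along the 90 mm length towards the slotted end, y across the 44 mm width
- plate4_slot (a point): middle of that plate's hanging slot, 33 mm from its centre along the length, half-way up
- plate5_center (a point): one of 4 to 6 identical aluminium specimen plates, 90 x 44 x 6 mm, 65 g, with a hanging slot (8 x 14 mm) near one short end; None if absent. They start lying flat, spread out on the blue bench mat. This point is the plate's centre, half-way up; x runs along the 90 mm length towards the slotted end, y across the 44 mm width
- plate5_slot (a point): middle of that plate's hanging slot, 33 mm from its centre along the length, half-way up
- pot_center (a point): the open white porcelain pot, round, mouth 54 mm across, 50 mm high, narrowing a little to its foot, 90 g; it starts standing in the drying tray. This point is on its axis, half-way up (25 mm above its foot); z up
- jarA_center (a point): the one of two identical squat amber glass jars with white lids that is nearer the robot: 52 mm across, 55 mm high, 250 g. This point is on its axis, half-way up; its x axis points to the other jar, 200 mm away
- jarB_center (a point): the other amber jar, further from the robot, same size; on its axis, half-way up
- washbottle_center (a point): bystander: white plastic wash bottle with blue cap, 54 mm across, 150 mm high, on the bench between the robot and the dryer; this point is half-way up on its axis
- tweezers_center (a point): bystander: steel tweezers about 120 mm long, 6 mm high, lying on the bench to the left of the plates; this point is at their middle
Not all that is in view belongs to the job. Leave any red look-alike of the part that bears plate0_center alone.

How it is judged:
By the outcome, as a careful person would: the job done as asked, in the order asked, and still so for the second after the job is handed in, with the robot touching nothing.
Of plate0, plate1, plate2, plate3, plate4, plate5 only 4 to 6 are there at a start; the rules pass over those that are not, and their reading is None.
At some moment in a run one of pot may be knocked a few centimetres aside while the robot is not near it.
Once in a run the grip may slacken for a moment while it holds something.
It also fails if it takes over 210 s, if anything falls off the work surface, if the arm or the gripper's body presses on something with over 40 N, if the wrist force passes 120 N, or if a joint passes its speed limit or range.

### The arm

A 7-joint arm with a two-finger parallel gripper is mounted at the origin on the work surface. World frame = base frame: x ahead of the robot, y to its left, z up, the work surface at z = 0. Lengths are in m, angles in rad, forces in N, time in s.
With the tool pointing down it reaches from about 0.375 to 0.925 m from the base axis. Payload 3.1 kg.
Tool frame: the origin (TCP) lies between the finger pads; the fingertips stand 19 mm ahead of it and the grasp point (between the pads) is the TCP; z points along the fingers, y is the direction in which the jaws open and shut (so a half turn about z gives the same grasp; the last joint's range is limited). The gripper opens to 85 mm and grips with 20 to 120 N. Pads are 22 mm wide; open, the fingers measure 114 mm over their backs; the gripper's body (76 mm by 85 mm) begins 54 mm behind the grasp point. The pads swing forward as they close: fully open they stand 13 mm farther back than shut.
Start: joints at [-1.271, 0.383, 0.044, 1.598, -0.018, 1.161, -0.05], TCP at [0.252, 0.599, 0.219] pointing down, gripper open.
Joint ranges: [-2.61, 2.61], [-0.41, 2.15], [-1.48, 1.57], [0, 2.5], [-1.57, 4.71], [0.05, 1.97], [-2.85, 2.85]. Speed limits (rad/s): [2.79, 2.79, 3.14, 3.14, 3.14, 3.14, 3.14].

### API

Orientations are given as a unit quaternion [x, y, z, w].
In Python, from bench import move_ptp, movel, move_j, move_gripper, pause, inverse_kinematics, read_camera, camera_params, MotionError, sign_off, look_for, tip_of, read_time_s, read_qpos, read_joint_vel, read_effort, read_eef_pos, read_tcp_rot, read_ft_force, read_ft_torque, read_finger_gap gives the robot as it stands. Calls block until the motion is done:
- move_ptp(position, orientation): joint-space move of the TCP to a pose.
- movel(position, orientation=None, speed=0.15): straight line of the TCP; orientation=None keeps the orientation; speed is the mean speed in m/s.
- move_j(angles): joint-space move.
- move_gripper(opening, effort=None): finger opening in m; effort is the grip in N (None keeps the last); returns when the fingers have stopped.
- pause(seconds).
- inverse_kinematics(position, orientation): joint angles nearest the present ones, or None.
- read_camera(name): name is "scene" or "side" or "wrist"; returns the picture (384x512x3 uint8, red, green, blue); there is no depth.
- camera_params(name): a dict with "K" (3x3 intrinsics, pixels), "camera_from_world" (4x4, takes a point from world to camera coordinates). Camera axes: x right, y down, z forward; pixel columns grow to the right and rows downward; lengths in m; the calibration is good to about 2 mm. A picture is of the moment at which its call begins: read the wrist's pose just before it. camera_params takes no time and is no camera call; for the wrist camera it gives the pose at the moment of the call.
A pose or a line that the arm cannot do raises MotionError and nothing moves.
- sign_off(): hands the job in, once; it reports no verdict.
Trained networks look in the newest picture that a camera, given by its name, has taken for a name from the list of things; names that differ only in an ending like _2 or _b are one class to them, and where a whole thing is asked for, a point or a joint stands for the part that bears it (a point fixed in the world has none). Each returns a list of dicts, best first, with "confidence" (0 to 1); they miss things now and then, are a little off and sometimes report something else, mostly with a low value. They report only what shows in the picture. A call takes as long as a camera call. They do not tell look-alikes from the thing itself.
- look_for(camera, name): "at" ([column, row] in pixels, amid what is visible of it).
- tip_of(camera, name): "at" ([column, row] in pixels: a listed point, or the origin of a listed thing).
Readings, each from a call of its own:
- read_time_s(): time.
- read_qpos(): joint angles.
- read_joint_vel(): joint speeds.
- read_effort(): joint torques, N m.
- read_eef_pos(): TCP position.
- read_tcp_rot(): TCP orientation.
- read_ft_force(): force on the tool from outside, world axes, zero at the start.
- read_ft_torque(): the same for the moment, N m.
- read_finger_gap(): finger opening in m.
Only numpy, scipy, OpenCV 4.12 (cv2) and the standard library are available. Lean on these libraries where they do the work, as an engineer would, in place of code of your own. Each camera call takes 0.05 s, during which the arm holds its last target.

## Working session

There is one attempt and no reset: what is moved stays moved. The work goes in short steps, each a Python script; the robot and the scene stay as the last script left them, time stands still between calls to the robot, and variables do not carry over. Pictures are saved under pics/ and viewed, and the job is handed in when it is done.

```bash
ls; mkdir -p pics
python3 - <<'E'
from bench import *
import cv2,numpy as np
print(read_time_s(),read_qpos(),read_eef_pos(),read_tcp_rot())
for n in ["scene","side","wrist"]:
    im=read_camera(n); cv2.imwrite(f"pics/a_{n}.png",cv2.resize(im[:,:,::-1],(768,576),interpolation=cv2.INTER_CUBIC))
    p=camera_params(n); print(n,np.round(p["K"],1).tolist(),np.round(p["camera_from_world"],3).tolist())
E
```

```text
pics
0.0 [-1.2707851   0.38382925  0.04385456  1.59962208 -0.01788645  1.16116247
 -0.04992569] [0.25145311 0.59832416 0.21806894] [ 1.97577070e-01  9.80286476e-01 -1.30183894e-03 -1.80133238e-04]
scene [[436.6, 0.0, 247.9], [0.0, 436.6, 191.6], [0.0, 0.0, 1.0]] [[-0.059, 0.998, 0.007, 0.018], [0.819, 0.053, -0.571, -0.356], [-0.571, -0.028, -0.821, 1.562], [0.0, 0.0, 0.0, 1.0]]
side [[475.6, 0.0, 254.8], [0.0, 475.6, 196.4], [0.0, 0.0, 1.0]] [[0.94, -0.34, -0.008, -0.442], [-0.255, -0.689, -0.679, 0.184], [0.225, 0.641, -0.734, 1.599], [0.0, 0.0, 0.0, 1.0]]
wrist [[331.1, 0.0, 252.7], [0.0, 331.1, 194.3], [0.0, 0.0, 1.0]] [[0.387, 0.922, -0.003, -0.649], [0.881, -0.369, 0.296, -0.037], [0.272, -0.117, -0.955, 0.38], [0.0, 0.0, 0.0, 1.0]]
```

View pics/a_scene.png

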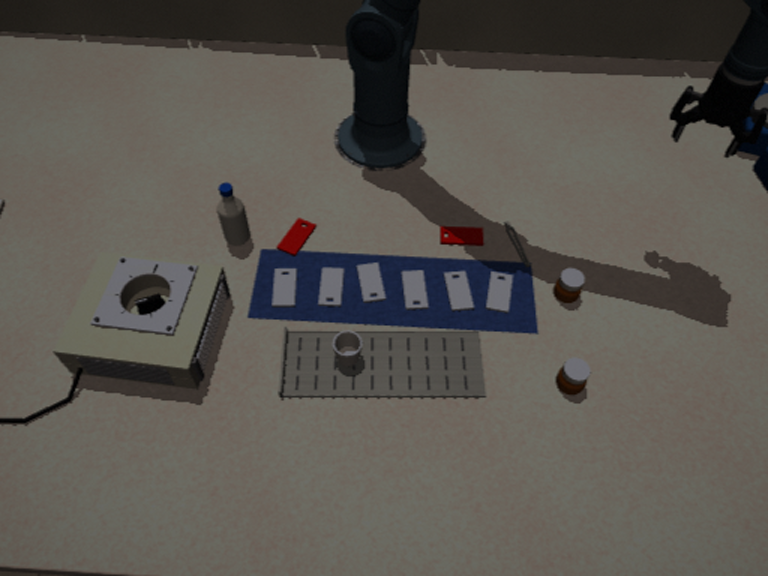

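View pics/a_side.png

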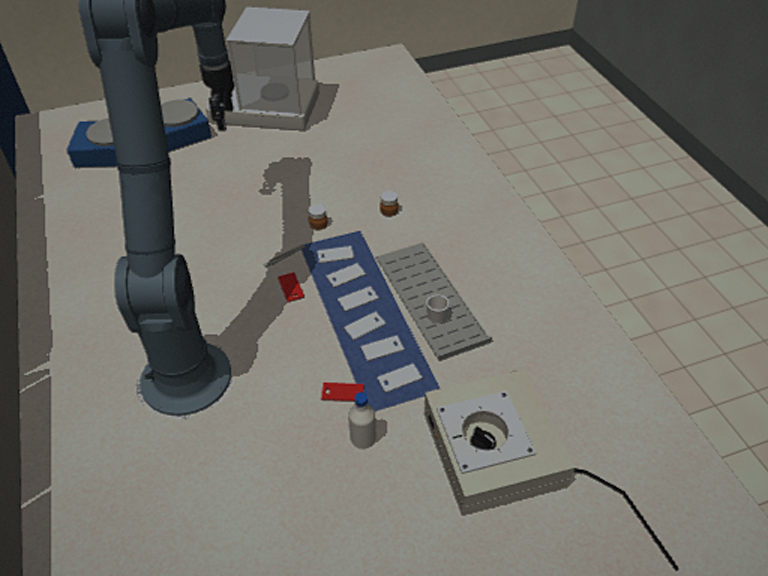

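View pics/a_wrist.png

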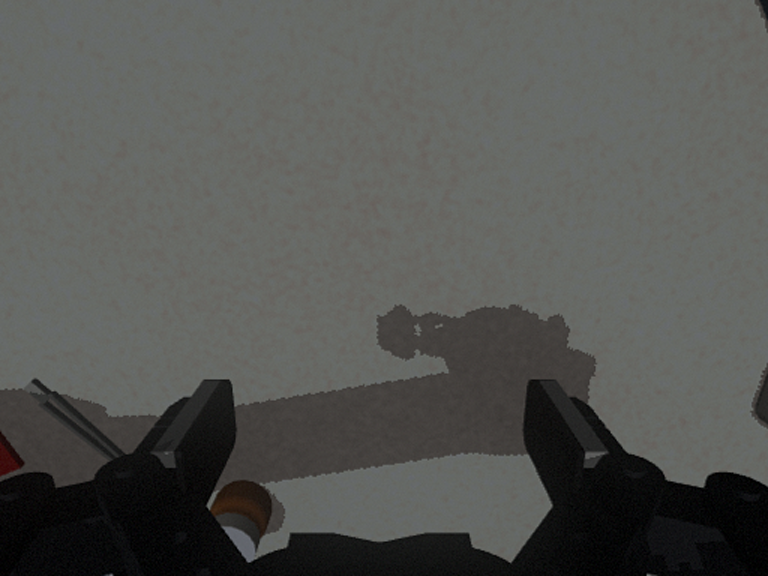

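```bash
cat > h.py <<'E'
from bench import *
import cv2,numpy as np
from scipy.spatial.transform import Rotation as R
def ray(cam,px,par=None):
    p=par or camera_params(cam); T=np.array(p["camera_from_world"]);K=np.array(p["K"])
    d=T[:3,:3].T@np.linalg.solve(K,[px[0],px[1],1.]); c=-T[:3,:3].T@T[:3,3]
    return c,d/np.linalg.norm(d)
def onz(cam,px,z,par=None):
    c,d=ray(cam,px,par); return c+d*(z-c[2])/d[2]
def proj(cam,P,par=None):
    p=par or camera_params(cam); T=np.array(p["camera_from_world"]);K=np.array(p["K"])
    q=K@(T[:3,:3]@np.asarray(P)+T[:3,3]); return q[:2]/q[2]
def save(im,name,box=None,s=1.5):
    if box: im=im[box[1]:box[3],box[0]:box[2]]
    cv2.imwrite("pics/"+name,cv2.resize(im[:,:,::-1],None,fx=s,fy=s,interpolation=cv2.INTER_CUBIC))
def down(yaw,tilt=0.0):
    """tool z down; tool y (jaw) at world angle yaw from +y ; """
    # base: x->?, right-handed with z down: x=( -1? )
    y=np.array([-np.sin(yaw),np.cos(yaw),0]);z=np.array([0,0,-1.]);x=np.cross(y,z)
    M=np.array([x,y,z]).T
    return (R.from_matrix(M))
E
python3 - <<'E'
from h import *
zs={"tray":0,"tray_stop":.003,"guard":.09,"timer_grip":.06,"pot_center":.028,"jarA_center":.0275,"jarB_center":.0275,"washbottle_center":.075,"tweezers_center":.003,"plate0_center":.004,"plate0_slot":.004}
for n in ["scene","side"]:
    read_camera(n)
    for k,z in zs.items():
        for d in tip_of(n,k)[:9 if 'plate' in k else 2]:
            if d["confidence"]>.2: print(n,k,round(d["confidence"],2),np.round(d["at"],1),np.round(onz(n,d["at"],z)[:2],4))
E
```

```text
scene tray 0.83 [253.3 241.3] [0.6016 0.0327]
scene tray_stop 0.64 [192.6 245.2] [ 0.626 -0.134]
scene guard 0.9 [ 96.1 197.2] [ 0.5417 -0.4011]
scene guard 0.72 [235.1 234.1] [ 0.6322 -0.0143]
scene timer_grip 0.74 [229.7 234.4] [ 0.6173 -0.0304]
scene timer_grip 0.47 [ 96.5 204.3] [ 0.5456 -0.4074]
scene pot_center 0.74 [187.8 187.4] [ 0.4498 -0.1691]
scene pot_center 0.59 [231.4 232.9] [ 0.5945 -0.0284]
scene jarA_center 0.53 [381.1 190.8] [0.4251 0.3998]
scene jarB_center 0.81 [380.5 251. ] [0.6242 0.3755]
scene washbottle_center 0.67 [152.2 139.6] [ 0.3122 -0.2922]
scene washbottle_center 0.65 [191.8 243.1] [ 0.6574 -0.1249]
scene tweezers_center 0.6 [343.  160.5] [0.2971 0.3009]
scene tweezers_center 0.42 [ 96.9 201. ] [ 0.4984 -0.4345]
scene plate0_center 0.91 [273.  196.2] [0.4487 0.0834]
scene plate0_center 0.81 [310.3 156.7] [0.2891 0.1977]
scene plate0_center 0.61 [197.4 155.9] [ 0.3092 -0.1605]
scene plate0_center 0.43 [335.9 183.3] [0.3889 0.2732]
scene plate0_slot 0.81 [296.2 154.5] [0.283 0.153]
scene plate0_slot 0.57 [204.8 148.9] [ 0.2788 -0.1404]
scene plate0_slot 0
[... 293 characters left out ...]
_center 0.77 [215.1 143.6] [0.4397 0.3883]
side jarB_center 0.51 [258.5 136.7] [0.6193 0.3673]
side jarB_center 0.23 [320.5 289.6] [ 0.5481 -0.3778]
side washbottle_center 0.64 [240.5 276.8] [ 0.3238 -0.2791]
side washbottle_center 0.46 [263.5 225.1] [ 0.4599 -0.1145]
side tweezers_center 0.68 [238.4 197.5] [0.4403 0.0958]
side tweezers_center 0.41 [189.3 168.6] [0.3087 0.3086]
side plate0_center 0.78 [227.3 261.5] [ 0.3149 -0.1634]
side plate0_center 0.72 [193.7 190.3] [0.2945 0.1879]
side plate0_center 0.51 [240.8 196.8] [0.4495 0.0952]
side plate0_slot 0.66 [247.6 197. ] [0.4727 0.0855]
side plate0_slot 0.64 [215.5 260.2] [ 0.28  -0.145]
side plate0_slot 0.55 [220.2 168.4] [0.4224 0.2665]
```

Run:
```python
from h import *
T=np.array(camera_params("wrist")["camera_from_world"]); M=R.from_quat(read_tcp_rot()).as_matrix(); p=np.array(read_eef_pos())
c=-T[:3,:3].T@T[:3,3]
print("cam in tcp",M.T@(c-p)); print(np.round(M.T@T[:3,:3].T,3)); print(np.round(M,2)); print(np.round(down(0).as_matrix(),2))
print(repr(M.T@T[:3,:3].T))
for yaw in [0,np.pi/2,-np.pi/2,np.pi]:
  for P in [[.45,0,.35],[.5,.03,.4],[.6,.03,.05],[.6,-.09,.05],[.6,.2,.05],[.45,-.1,.03],[.4,.25,.03],[.53,.38,.05],[.54,-.4,.07]]:
    q=inverse_kinematics(P,down(yaw).as_quat()); print(round(yaw,2),P,None if q is None else np.round(q,2))
```

```text
cam in tcp [ 0.07658083  0.00038843 -0.15376172]
[[ 0.    -0.955 -0.296]
 [ 1.     0.    -0.   ]
 [ 0.    -0.296  0.955]]
[[-0.92  0.39 -0.  ]
 [ 0.39  0.92  0.  ]
 [ 0.   -0.   -1.  ]]
[[-1.  0.  0.]
 [ 0.  1.  0.]
 [ 0.  0. -1.]]
array([[ 5.12530931e-05, -9.55313315e-01, -2.95595107e-01],
       [ 9.99999877e-01,  1.94960086e-04, -4.56688477e-04],
       [ 4.93909830e-04, -2.95595047e-01,  9.55313207e-01]])
0 [0.45, 0, 0.35] [-0.76 -0.16  0.6   1.9   0.09  1.38  1.39]
0 [0.5, 0.03, 0.4] [-0.73 -0.04  0.58  1.71  0.02  1.46  1.41]
0 [0.6, 0.03, 0.05] [-0.42  0.52  0.38  1.85 -0.25  0.82  1.65]
0 [0.6, -0.09, 0.05] [-0.41  0.58  0.62  1.85 -0.43  0.85  2.  ]
0 [0.6, 0.2, 0.05] [-0.57  0.55  0.23  1.77 -0.16  0.84  1.31]
0 [0.45, -0.1, 0.03] [-0.47  0.38  0.67  2.2  -0.38  0.67  2.04]
0 [0.4, 0.25, 0.03] [-0.79  0.33  0.16  2.16 -0.08  0.66  1.  ]
0 [0.53, 0.38, 0.05] [-0.76  0.57  0.1   1.71 -0.07  0.86  0.94]
0 [0.54, -0.4, 0.07] [-0.05  0.77  0.89  1.68 -0.68  1.03  2.64]
1.57 [0.45, 0, 0.35] [-1.4  -0.41  1.04  1.91  0.35  1.45  2.7 ]
1.57 [0.5, 0.03, 0.4] [-1.66 -0.37  1.24  1.73
[... 1006 characters left out ...]
.32  1.72 -0.23  0.87 -0.51]
-1.57 [0.54, -0.4, 0.07] [-0.01  0.73  0.82  1.68 -0.62  1.01  1.03]
3.14 [0.45, 0, 0.35] [-0.83 -0.17  0.66  1.9   0.11  1.38 -1.77]
3.14 [0.5, 0.03, 0.4] [-0.85 -0.05  0.69  1.72  0.03  1.46 -1.73]
3.14 [0.6, 0.03, 0.05] [-0.65  0.58  0.67  1.86 -0.47  0.86 -1.31]
3.14 [0.6, -0.09, 0.05] [-0.55  0.66  0.83  1.85 -0.61  0.9  -1.01]
3.14 [0.6, 0.2, 0.05] [-0.84  0.61  0.59  1.78 -0.43  0.88 -1.63]
3.14 [0.45, -0.1, 0.03] [-0.75  0.54  1.04  2.21 -0.69  0.76 -0.82]
3.14 [0.4, 0.25, 0.03] [-1.14  0.37  0.56  2.17 -0.31  0.67 -1.94]
3.14 [0.53, 0.38, 0.05] [-1.12  0.64  0.58  1.73 -0.43  0.9  -1.93]
3.14 [0.54, -0.4, 0.07] [ 0.04  0.7   0.74  1.67 -0.55  0.99 -0.59]
```

Run:
```python
from h import *
t=read_time_s()
move_ptp([.527,.06,.36],down(0).as_quat()); print(read_time_s()-t,read_eef_pos(),read_qpos())
p=camera_params("wrist"); im=read_camera("wrist"); 
np.save("w1.npy",im); import pickle; pickle.dump(p,open("w1.pkl","wb")); save(im,"w1.png")
for n in ["scene","side"]:
    im=read_camera(n); np.save(n+"1.npy",im)
```

```text
2.225 [0.52684112 0.06148774 0.35967641] [-0.68789326  0.05170126  0.51891686  1.71791556 -0.02629902  1.37933105
  1.40863516]
```

View pics/w1.png

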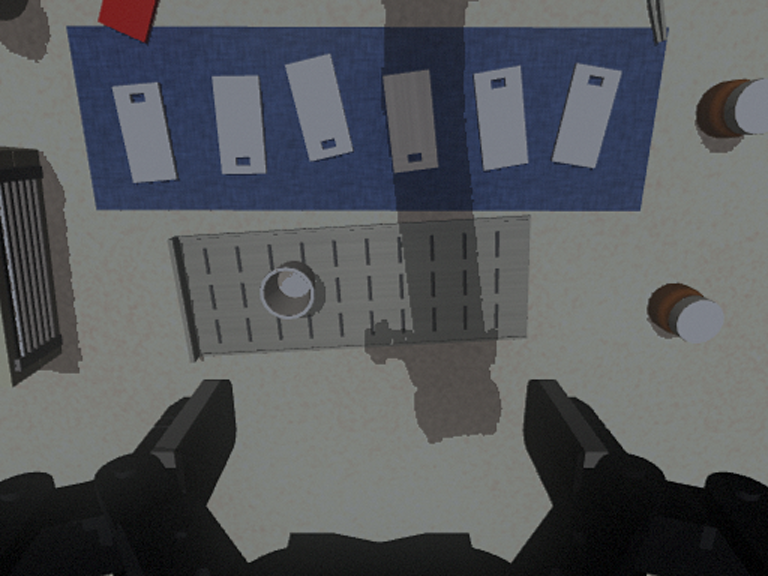

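```bash
cat >> h.py <<'E'
import pickle
def warp(im,par,z,x0,x1,y0,y1,s=2000.):
    """rectify: out cols = y, rows = x ; s px/m"""
    T=np.array(par["camera_from_world"]);K=np.array(par["K"])
    A=np.array([[0,1/s,y0],[0,0,0],[0,0,1]],float)
    # world = [x0+row/s, y0+col/s, z]
    W=np.array([[0,1/s,x0],[1/s,0,y0],[0,0,z],[0,0,1]],float)
    H=K@(T[:3]@W)
    return cv2.warpPerspective(im,H,(int((y1-y0)*s),int((x1-x0)*s)),flags=cv2.INTER_LINEAR|cv2.WARP_INVERSE_MAP)
E
python3 - <<'E'
from h import *
im=np.load("w1.npy");p=pickle.load(open("w1.pkl","rb"))
x0,y0,s=.36,-.22,2000.
w=warp(im,p,.0075,x0,.53,y0,.36); 
b=w.astype(int); m=((b[:,:,2]-b[:,:,0])<25).astype(np.uint8)*255
m=cv2.morphologyEx(m,cv2.MORPH_OPEN,np.ones((9,9)))
m=cv2.morphologyEx(m,cv2.MORPH_CLOSE,np.ones((31,31)))
cs,_=cv2.findContours(m,cv2.RETR_LIST,cv2.CHAIN_APPROX_NONE)
o=w.copy()
for c in cs:
    (cx,cy),(a,bb),ang=cv2.minAreaRect(c)
    if 60<min(a,bb)<110 and 150<max(a,bb)<210:
        box=cv2.boxPoints(((cx,cy),(a,bb),ang)); cv2.drawContours(o,[box.astype(int)],0,(255,0,0),1)
        print("plate c x,y",round(x0+cy/s,4),round(y0+cx/s,4),"size",np.round([a/s,bb/s],4),round(ang,1))
save(o,"w1p.png",s=.65)
w2=warp(im,p,.003,.5,.72,-.22,.3); save(w2,"w1t.png",s=.7)
w3=warp(im,p,.055,.36,.70,.25,.45); save(w3,"w1j.png",s=.8)
E
```

```text
plate c x,y 0.4471 -0.1643 size [0.0912 0.0471] 85.3
plate c x,y 0.4395 -0.0725 size [0.09  0.046] 90.0
plate c x,y 0.4306 0.2593 size [0.0462 0.091 ] 9.0
plate c x,y 0.424 0.0051 size [0.0915 0.0451] 77.1
```

View pics/w1p.png

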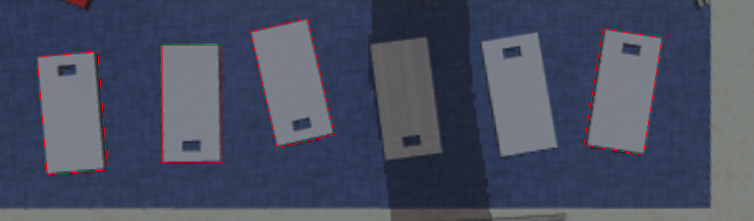

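View pics/w1t.png

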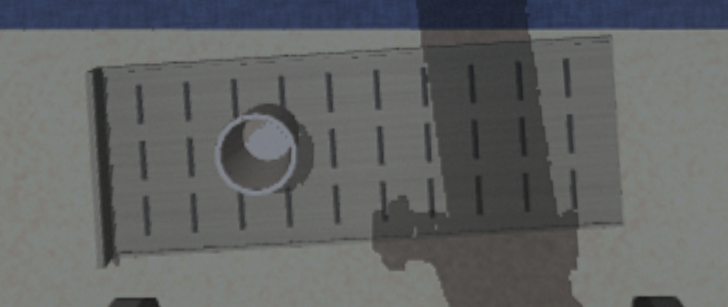

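View pics/w1j.png

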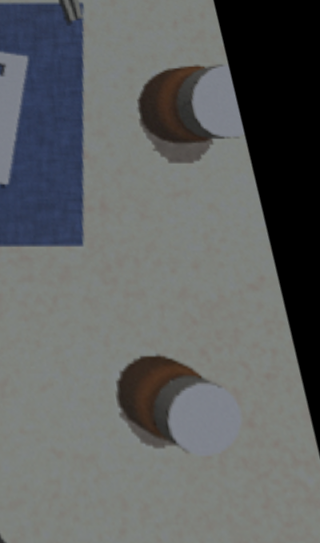

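Run:
```python
from h import *
im=np.load("w1.npy");p=pickle.load(open("w1.pkl","rb"))
x0,y0,s=.365,-.22,2000.
w=warp(im,p,.0075,x0,.50,y0,.315); 
b=cv2.GaussianBlur(w,(5,5),0).astype(float); r=(b[:,:,2]-b[:,:,0])/(b.sum(2)+1)
m=(r<.11).astype(np.uint8)*255
m=cv2.morphologyEx(m,cv2.MORPH_OPEN,np.ones((15,15)))
m=cv2.morphologyEx(m,cv2.MORPH_CLOSE,np.ones((5,5)))
cs,_=cv2.findContours(m,cv2.RETR_EXTERNAL,cv2.CHAIN_APPROX_NONE)
o=w.copy(); res=[]
for c in cs:
    (cx,cy),(a,bb),ang=cv2.minAreaRect(c)
    if 60<min(a,bb)<110 and 150<max(a,bb)<210:
        box=cv2.boxPoints(((cx,cy),(a,bb),ang)); cv2.drawContours(o,[box.astype(int)],0,(255,0,0),1)
        # long axis angle in world: direction vector from box
        e=[box[1]-box[0],box[2]-box[1]]; l=max(e,key=np.linalg.norm); d=np.array([l[1],l[0]])/np.linalg.norm(l)
        # slot: bluish/dark inside
        mm=np.zeros(m.shape,np.uint8); cv2.drawContours(mm,[cv2.boxPoints(((cx,cy),(a-24,bb-24),ang)).astype(int)],0,255,-1)
        yy,xx=np.nonzero((mm>0)&(r>.11)); sl=np.array([yy.mean()-cy,xx.mean()-cx])/s
        if sl@d<0:d=-d
        print("plate",round(x0+cy/s,4),round(y0+cx/s,4),"size",np.round([a/s,bb/s],4),"slot",np.round(sl@d,4),"dirdeg",round(np.degrees(np.arctan2(d[1],d[0])),1),len(xx))
        res.append([x0+cy/s,y0+cx/s,np.arctan2(d[1],d[0])])
res.sort(key=lambda r:r[1]); np.save("plates.npy",res); print(np.round(res,3))
save(o,"w1p2.png",s=.7)
w2=warp(im,p,.003,.5,.72,-.17,.26)
save(w2[:,:430],"w1ta.png",s=1.3);save(w2[:,430:],"w1tb.png",s=1.3)
wp=warp(im,p,.053,.52,.66,-.1,.04); save(wp,"w1pot.png",s=2)
```

```text
plate 0.4465 -0.165 size [0.0908 0.0465] slot 0.0326 dirdeg -175.1 296
plate 0.4391 -0.0728 size [0.0907 0.0456] slot 0.0328 dirdeg 0.9 326
plate 0.4356 0.0923 size [0.0913 0.0457] slot 0.0327 dirdeg 7.5 302
plate 0.4326 0.179 size [0.0906 0.0456] slot 0.0327 dirdeg -170.2 323
plate 0.4302 0.2597 size [0.0462 0.0908] slot 0.0326 dirdeg 171.1 284
plate 0.4235 0.0048 size [0.0908 0.0452] slot 0.0328 dirdeg 13.0 345
[[ 0.447 -0.165 -3.057]
 [ 0.439 -0.073  0.017]
 [ 0.424  0.005  0.228]
 [ 0.436  0.092  0.132]
 [ 0.433  0.179 -2.97 ]
 [ 0.43   0.26   2.987]]
```

View pics/w1p2.png

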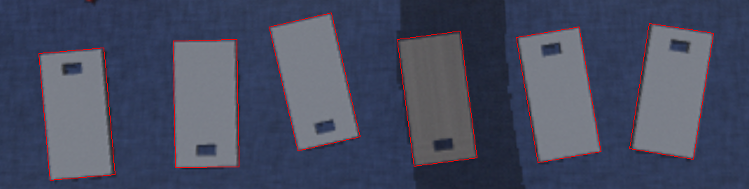

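View pics/w1ta.png

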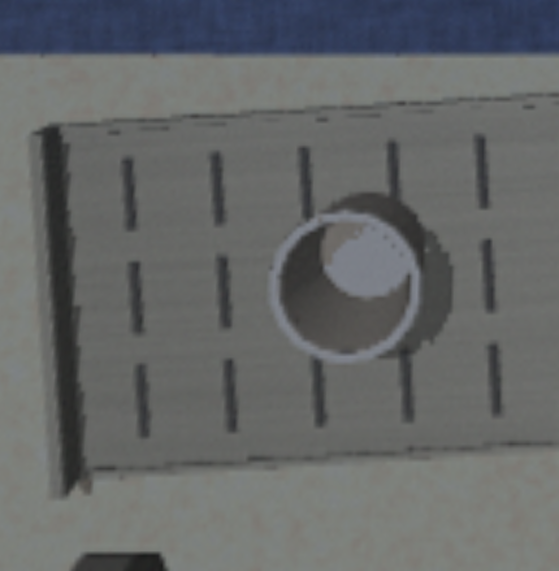

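View pics/w1tb.png

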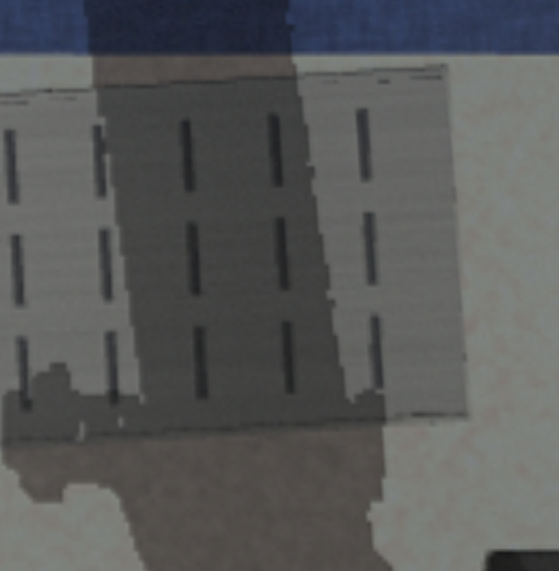

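View pics/w1pot.png

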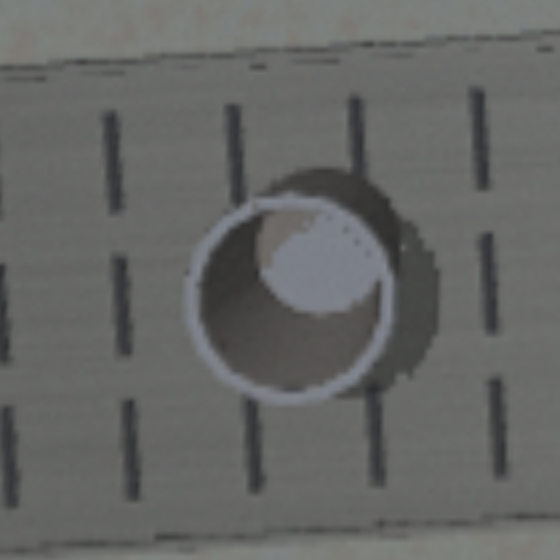

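```bash
cat > pot.py <<'E'
from h import *
t=read_time_s()
q=down(-.075).as_quat(); zp=.036
move_gripper(.072,40)
move_ptp([.595,-.0277,.12],q)
im=read_camera("side"); save(im,"pot0.png",(230,130,360,280),4)
movel([.595,-.0277,zp],speed=.12); print(read_ft_force())
move_gripper(.0,40); g=read_finger_gap(); print("gap",g)
movel([.595,-.0277,.16],speed=.2); print("gap",read_finger_gap(),read_ft_force(),read_time_s()-t)
E
python3 pot.py
```

```text
[ 0.30132502 -0.09965039  0.17399289]
gap -0.0001700069115269081
gap -1.163597946153432e-05 [-0.41589549 -0.11000338 -0.34349148] 3.6667
```

Run:
```python
from h import *
save(read_camera("side"),"b_side.png"); save(read_camera("scene"),"b_scene.png")
```

```text
(no output)
```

View pics/b_side.png

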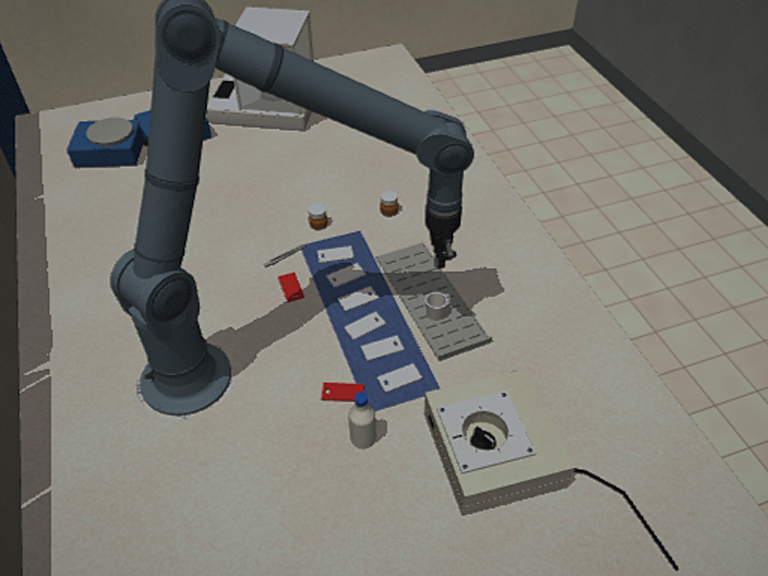

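View pics/pot0.png

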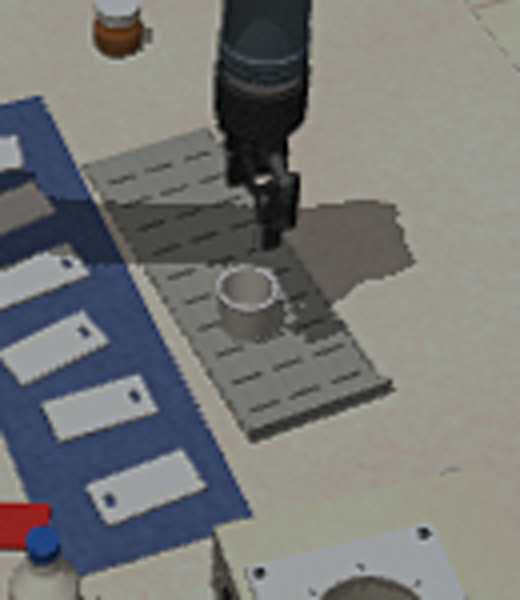

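View pics/b_scene.png

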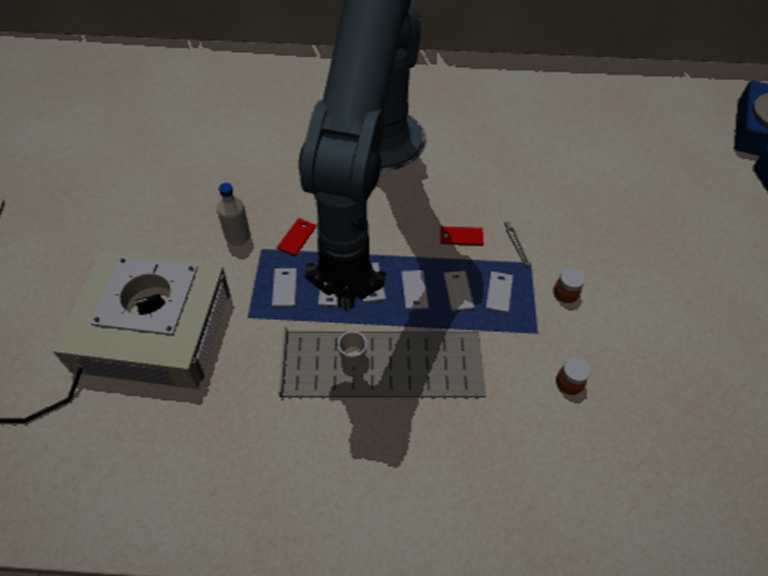

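Run:
```python
from h import *
e=read_eef_pos(); print(e,R.from_quat(read_tcp_rot()).as_matrix().round(3),read_qpos())
e=np.array(e)
for n in ["scene","side"]: print(n,proj(n,e)*1.5,proj(n,e+[0,0,-.019])*1.5,proj(n,[.595,-.0277,.053])*1.5,proj(n,[.595,-.0277,.003])*1.5)
p=camera_params("wrist");im=read_camera("wrist"); save(im,"b_wrist.png"); print(proj("wrist",[.595,-.0277,.053],p)*1.5)
```

```text
[ 0.59322238 -0.02723335  0.1578528 ] [[-0.997  0.075 -0.004]
 [ 0.075  0.997 -0.   ]
 [ 0.004 -0.    -1.   ]] [-0.51219142  0.38769532  0.59941755  1.81387623 -0.25240231  1.02123422
  1.68286424]
scene [346.01440113 310.37021283] [346.29887521 316.45166866] [347.15263202 342.76863767] [347.79518515 356.23384307]
side [437.45253706 269.90829757] [437.04293705 275.82763514] [436.05306994 301.28953158] [435.06800163 315.28613722]
[377.41942581 289.07814078]
```

View pics/b_wrist.png

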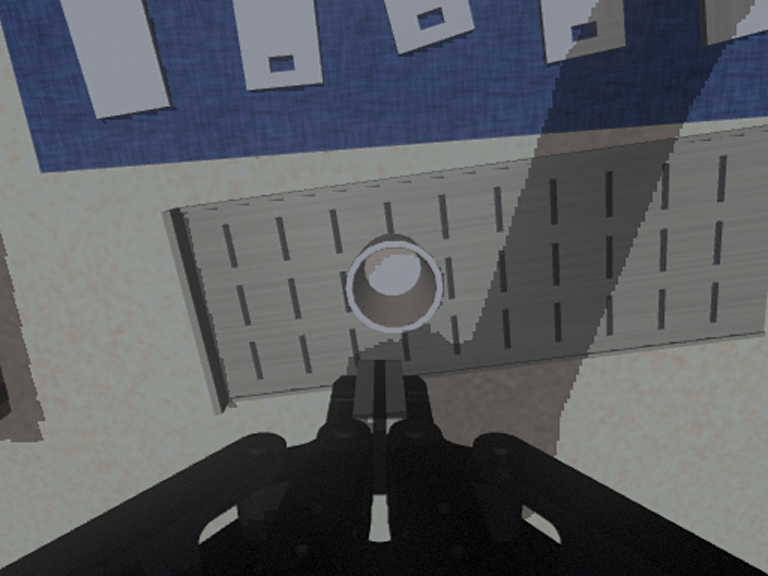

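```bash
cat > pot.py <<'E'
from h import *
p=camera_params("wrist"); c=onz("wrist",(394.5/1.5,287/1.5),.053,p); print(c)
t=read_time_s()
q=down(-.075).as_quat(); zp=.036
move_gripper(.075,40); print(read_finger_gap())
movel([c[0],c[1],.12],q); print(read_eef_pos())
p=camera_params("wrist");save(read_camera("wrist"),"c1.png")
movel([c[0],c[1],zp],speed=.1); print(read_eef_pos(),read_ft_force())
save(read_camera("side"),"c2.png",(230,130,360,260),4); save(read_camera("wrist"),"c3.png");print(read_time_s()-t)
E
python3 pot.py
```

```text
[ 0.59462958 -0.01852346  0.053     ]
0.07528343158486617
[ 0.59412312 -0.01846336  0.11946232]
[ 0.59538649 -0.01864883  0.03663285] [ 0.7463825   0.60414901 -0.6163346 ]
2.2665999999999995
```

View pics/c3.png

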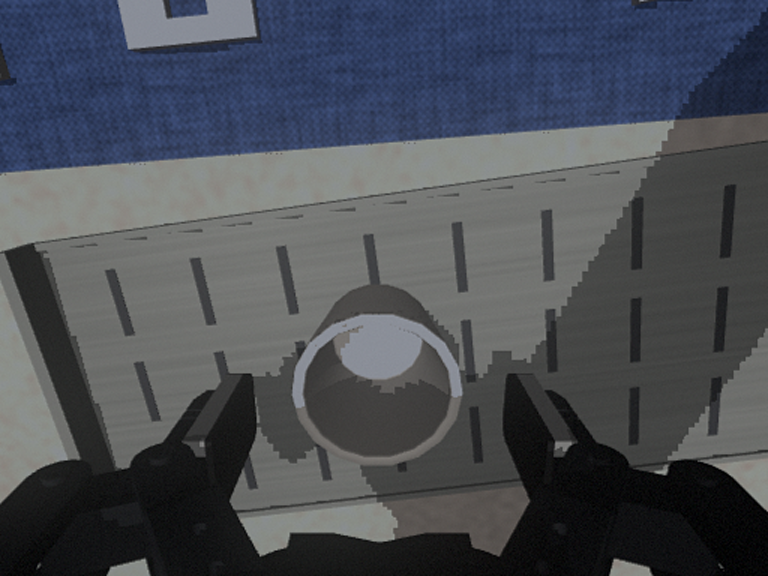

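View pics/c2.png

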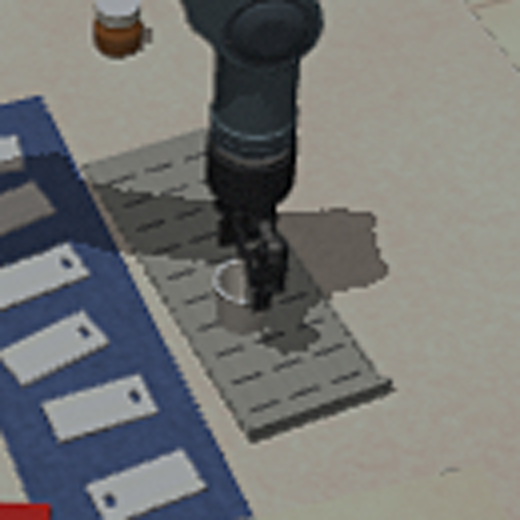

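Run:
```python
from h import *
e=np.array(read_eef_pos()); movel([.5950,-.0186,.030],speed=.1); print(read_eef_pos(),read_ft_force())
for g in [.06,.052,.045]:
    move_gripper(g,40); print(g,read_finger_gap(),read_ft_force(),read_time_s())
save(read_camera("wrist"),"c4.png")
```

```text
[ 0.5946879  -0.01847504  0.02975044] [ 0.34190325 -0.607705   -0.17905573]
0.06 0.06014724671591488 [-0.71292523 -0.93167272 -0.08766416] 10.3583
0.052 0.05214547614587302 [-0.2748587   0.54291911  1.70717033] 10.6
0.045 0.05102967096251742 [-1.91790048 -0.02000832  6.43921012] 10.8167
```

View pics/c4.png

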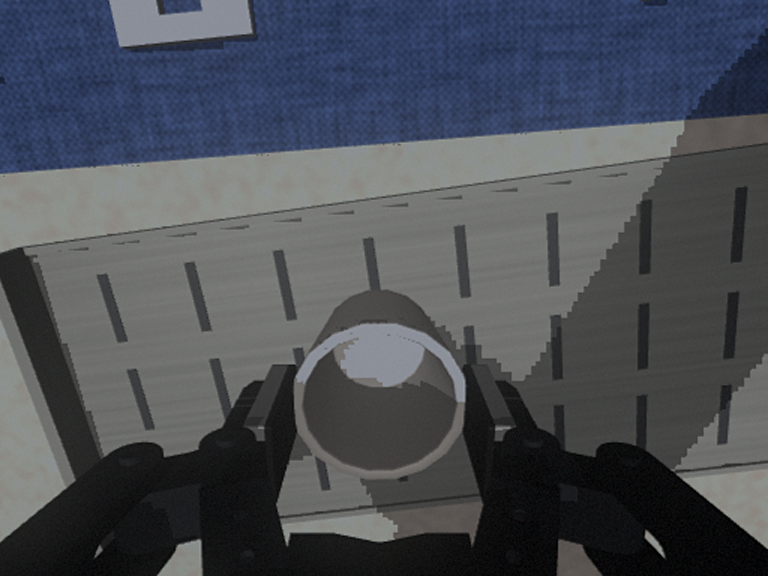

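Run:
```python
from h import *
movel([.595,-.0186,.05],speed=.05); print(read_finger_gap(),read_ft_force())
save(read_camera("wrist"),"c5.png")
movel([.595,-.0186,.15],speed=.15); print(read_finger_gap(),read_ft_force())
save(read_camera("wrist"),"c6.png"); save(read_camera("side"),"c7.png",(230,80,360,230),4)
```

```text
0.05090302320406187 [-0.17032931 -0.8782419  -2.06080489]
0.0506998732725571 [ 0.25730205  0.54840896 -1.17364376]
```

View pics/c6.png

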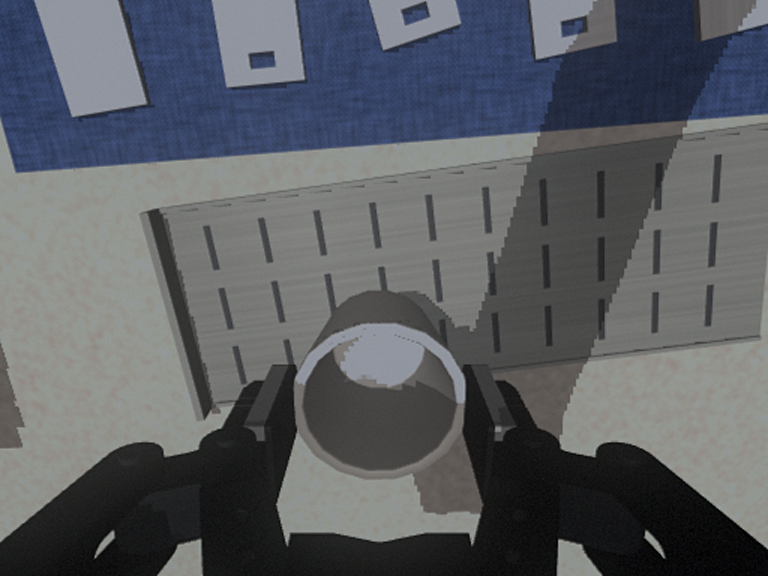

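View pics/c7.png

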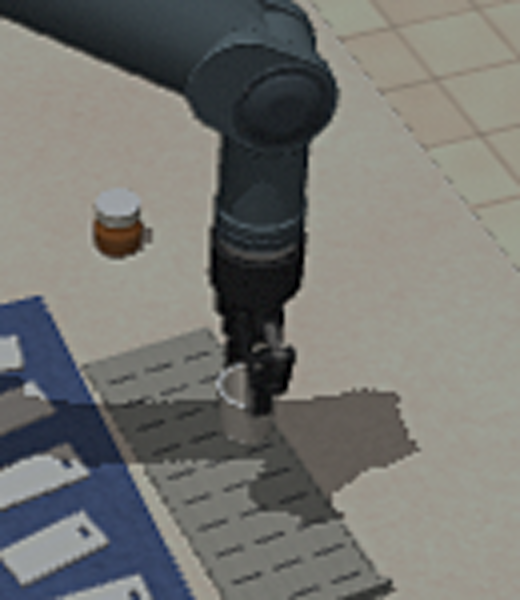

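Run:
```python
from h import *
q=down(-.075).as_quat(); t=read_time_s()
move_ptp([.525,.385,.15],q); print(read_finger_gap())
p=camera_params("wrist"); im=read_camera("wrist"); save(im,"d1.png"); np.save("d1.npy",im); pickle.dump(p,open("d1.pkl","wb"))
movel([.525,.385,.05],speed=.2)
z=.034
while z>=.025:
    movel([.525,.385,z],speed=.05); f=read_ft_force(); print(z,read_finger_gap(),f)
    if f[2]>3: break
    z-=.003
print(read_time_s()-t); save(read_camera("side"),"d2.png",(180,70,310,200),4);save(read_camera("wrist"),"d3.png")
```

```text
0.05155555297191909
0.034 0.05095851356167832 [ 0.73105003 -0.14625723 -0.95622597]
0.031000000000000003 0.05088937679925869 [ 0.32045767 -0.55909723 -1.48558248]
0.028000000000000004 0.05096560543121158 [ 0.80949307  0.91526838 -1.63628287]
0.025000000000000005 0.05104928194755147 [-3.72194548 -2.49720607 11.38255272]
3.4334000000000007
```

View pics/d1.png

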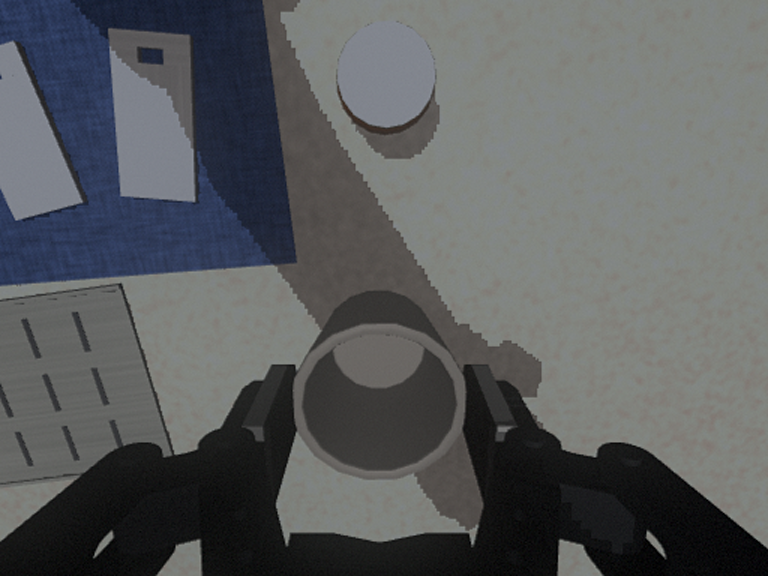

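View pics/d2.png

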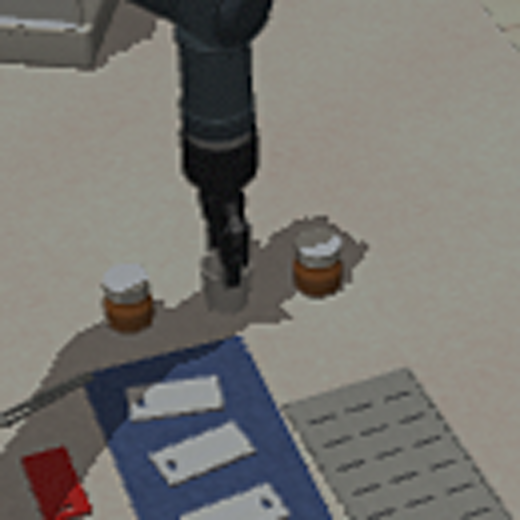

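View pics/d3.png

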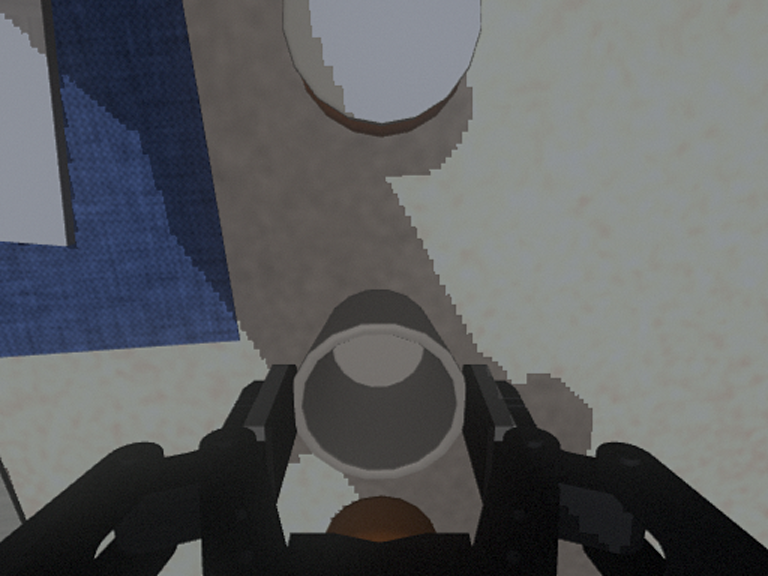

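Run:
```python
from h import *
p=pickle.load(open("d1.pkl","rb")); print("jarA",onz("wrist",(386/1.5,73/1.5),.055,p))
e=read_eef_pos(); print(e)
move_gripper(.075,40); print(read_ft_force())
movel([.525,.385,.16],speed=.25)
move_ptp([.53,.30,.34],down(-.075).as_quat())
p=camera_params("wrist");im=read_camera("wrist"); save(im,"d4.png"); np.save("d4.npy",im); pickle.dump(p,open("d4.pkl","wb")); print(read_time_s())
```

```text
jarA [0.42232759 0.39404275 0.055     ]
[0.52552125 0.38500461 0.02774445]
[0.20733582 0.90028184 0.55924343]
17.8333
```

View pics/d4.png

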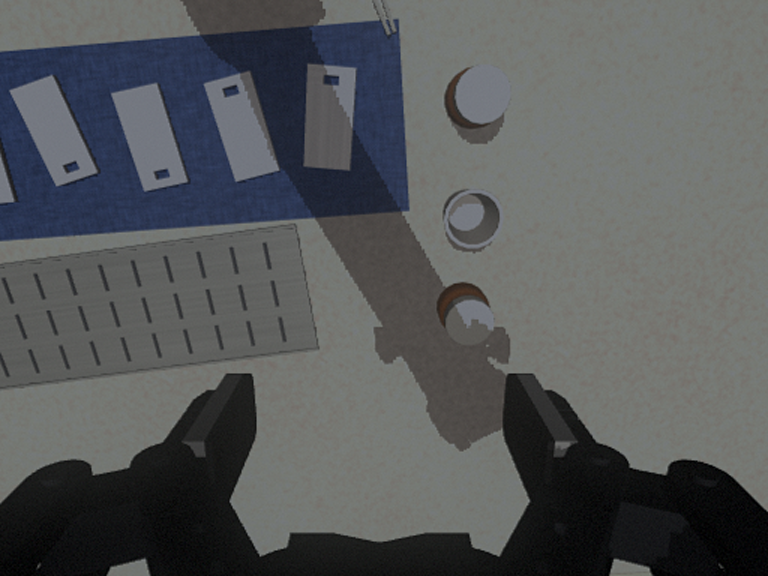

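Run:
```python
from h import *
p=pickle.load(open("d4.pkl","rb"))
A=onz("wrist",(482/1.5,95/1.5),.055,p);B=onz("wrist",(470/1.5,322/1.5),.055,p);P=onz("wrist",(473/1.5,218/1.5),.05,p)
print(A,B,P,(A+B)/2,np.linalg.norm(A-B))
move_ptp([.577,.035,.2],down(.06).as_quat())
p=camera_params("wrist");im=read_camera("wrist"); save(im,"e1.png"); np.save("e1.npy",im); pickle.dump(p,open("e1.pkl","wb")); print(read_time_s())
th=.061
w=warp(im,p,.003,.51,.70,-.18,.26,2000); save(w[:,:440],"e1a.png",s=1.5); save(w[:,440:],"e1b.png",s=1.5)
```

```text
[0.42376122 0.39307184 0.055     ] [0.6213546  0.37932923 0.055     ] [0.52494173 0.38476931 0.05      ] [0.52255791 0.38620054 0.055     ] 0.19807069892599405
19.0417
```

View pics/e1.png

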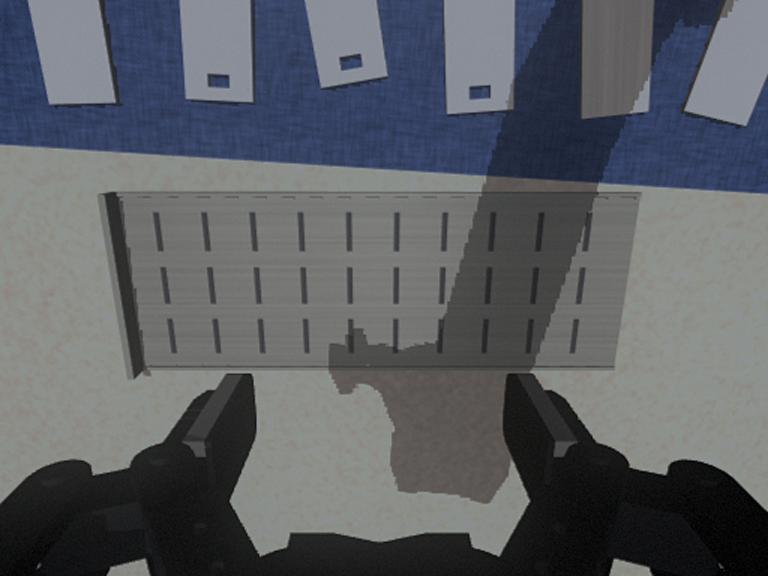

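View pics/e1a.png

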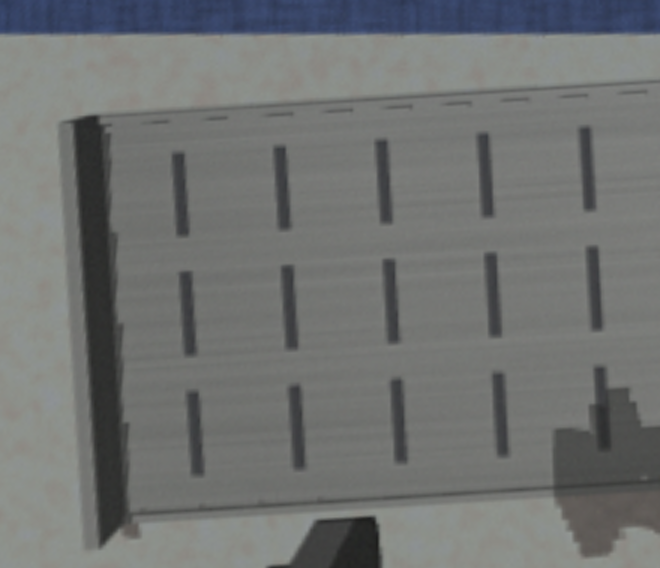

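View pics/e1b.png

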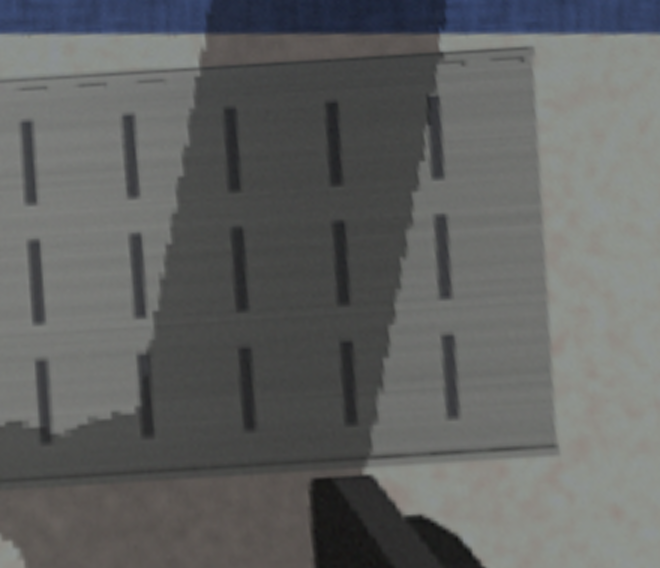

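```bash
cat >> h.py <<'E'
TH=.0609; U=np.array([-np.sin(TH),np.cos(TH),0]); V=np.array([np.cos(TH),np.sin(TH),0]); STOP=np.array([.6157,-.1425,.003]); YP=-np.pi/2+TH
def placeR(psi): return R.from_rotvec(V*-psi)*down(YP)
E
python3 - <<'E'
from h import *
q=down(YP).as_quat(); t=read_time_s()
P=STOP+.26*U
move_gripper(.046,60)
move_ptp([P[0],P[1],.05],q); print(read_ft_force())
z=.027
while z>.014:
    movel([P[0],P[1],z],speed=.06); f=read_ft_force(); print(round(z,4),np.round(read_eef_pos(),4),np.round(f,1),round(read_finger_gap(),4))
    if f[2]>4: break
    z-=.0015
movel([P[0],P[1],.06],speed=.2)
print(read_time_s()-t)
E
```

```text
[-0.30598367 -0.63493964  0.58103373]
0.027 [0.5995 0.1168 0.0265] [ 0.7  1.5 -0.3] 0.0461
0.0255 [0.6001 0.117  0.0257] [-0.1 -0.5  0.4] 0.046
0.024 [0.5998 0.117  0.024 ] [ 0.6  0.3 -0.3] 0.0458
0.0225 [0.5998 0.117  0.0224] [-0.1 -0.6 -1.2] 0.0464
0.021 [0.5998 0.117  0.0209] [-0.8 -0.  -0.3] 0.0458
0.0195 [0.5998 0.1171 0.0194] [ 0.2 -0.2  0.1] 0.046
0.018 [0.5998 0.117  0.0179] [0.  0.7 0.7] 0.046
0.0165 [0.5998 0.117  0.0164] [-0.6  0.1  0.9] 0.0459
0.015 [0.5998 0.117  0.0149] [-0.3  0.9 -0.2] 0.046
4.550000000000001
```

Run:
```python
from h import *
P=STOP+.26*U;t=read_time_s()
movel([P[0],P[1],.016],speed=.2)
z=.0135
while z>.004:
    movel([P[0],P[1],z],speed=.06); f=read_ft_force(); print(round(z,4),np.round(read_eef_pos(),4),np.round(f,1),round(read_finger_gap(),4))
    if f[2]>4: break
    z-=.001
movel([P[0],P[1],.08],speed=.2)
print(read_time_s()-t)
```

```text
0.0135 [0.6007 0.117  0.0144] [-0.   0.4  0.8] 0.046
0.0125 [0.6001 0.1171 0.0128] [ 0.8 -0.5  0.3] 0.0462
0.0115 [0.5998 0.1171 0.0114] [ 0.7  0.3 -0.2] 0.046
0.0105 [0.5998 0.117  0.0104] [-0.2 -0.4  0. ] 0.0457
0.0095 [0.5998 0.117  0.0094] [ 0.5 -0.3  0.1] 0.0462
0.0085 [0.5998 0.117  0.0084] [-0.3 -0.   0.4] 0.0455
0.0075 [0.5998 0.117  0.0074] [-0.4  0.  -0.2] 0.0459
0.0065 [0.5998 0.117  0.0064] [-0.3  0.3  0.9] 0.046
0.0055 [0.5998 0.117  0.0054] [-0.4 -0.5 -0.2] 0.0461
0.0045 [0.5998 0.117  0.0044] [0.6 0.3 0.4] 0.046
3.3916000000000004
```

Run:
```python
from h import *
P=STOP+.26*U;t=read_time_s()
q=down(YP).as_quat()
for z in [0,-.01,-.02,-.03]: print(z,inverse_kinematics([P[0],P[1],z],q) is not None)
movel([P[0],P[1],.0],speed=.2)
z=-.002
while z>-.03:
    movel([P[0],P[1],z],speed=.06); f=read_ft_force(); print(round(z,4),np.round(read_eef_pos(),4),np.round(f,1),round(read_finger_gap(),4))
    if f[2]>3: break
    z-=.001
save(read_camera("side"),"f1.png",(230,100,360,250),4);save(read_camera("wrist"),"f2.png")
movel([P[0],P[1],.08],speed=.2)
print(read_time_s()-t)
```

```text
0 True
-0.01 True
-0.02 True
-0.03 True
-0.002 [ 0.601   0.1171 -0.0007] [ 0.3 -0.1  0.5] 0.0463
-0.003 [ 0.6001  0.1172 -0.0026] [-0.8 -0.6  0.1] 0.0461
-0.004 [ 0.5998  0.117  -0.0041] [ 0.4 -1.  -0.4] 0.0462
-0.005 [ 0.5998  0.117  -0.0051] [ 0.9  0.1 -0.3] 0.0461
-0.006 [ 0.5998  0.117  -0.0061] [-0.2  0.2  0.2] 0.0456
-0.007 [ 0.5998  0.117  -0.0071] [-0.1  1.3  0.2] 0.0461
-0.008 [ 0.5998  0.117  -0.0081] [-0.9 -0.5  0.7] 0.0459
-0.009 [ 0.5998  0.117  -0.0091] [-1.1 -0.5 -1. ] 0.046
-0.01 [ 0.5998  0.117  -0.0101] [-0.3 -0.6 -0.1] 0.046
-0.011 [ 0.6001  0.117  -0.0109] [ 0.6 -0.1  0.5] 0.0461
-0.012 [ 0.6001  0.117  -0.011 ] [-1.6 -0.1  5.9] 0.0459
4.008400000000002
```

View pics/f1.png

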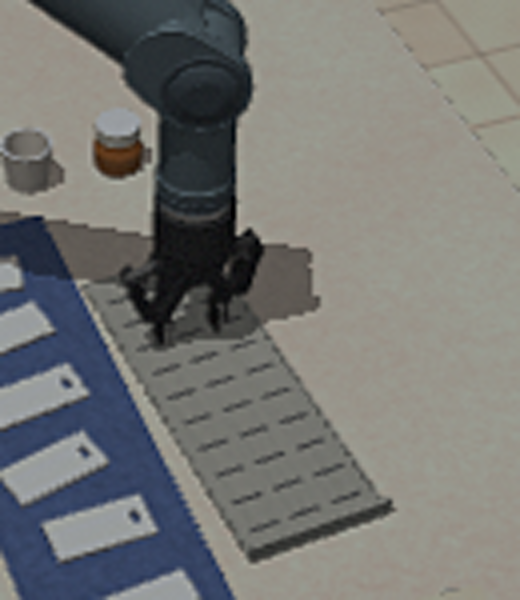

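View pics/f2.png

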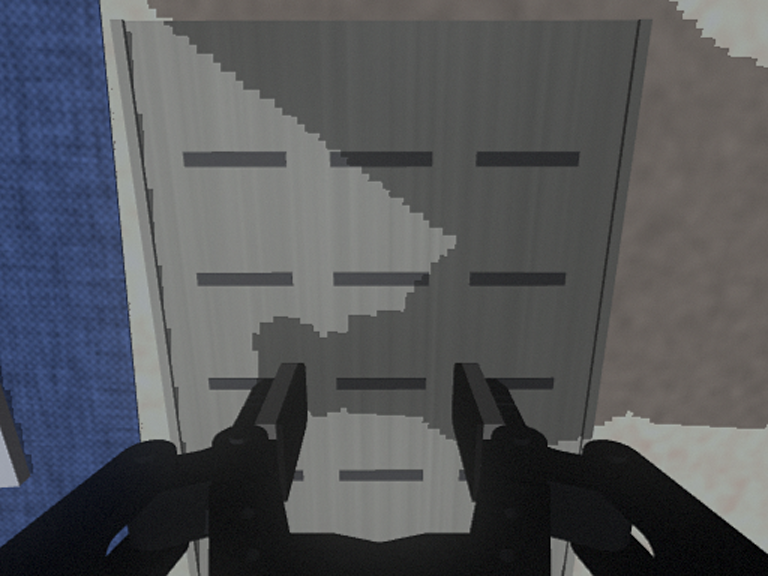

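```bash
cat >> h.py <<'E'
C=.0158; ZPICK=-.0118; ZT=.06
def pick(i):
    pl=np.load("plates.npy")[i]; yaw=pl[2]
    if yaw>.5: yaw-=2*np.pi
    q=down(yaw).as_quat(); t=read_time_s()
    move_gripper(.057,60)
    move_ptp([pl[0],pl[1],ZT],q)
    movel([pl[0],pl[1],ZPICK+.004],speed=.2); movel([pl[0],pl[1],ZPICK],speed=.05); pause(.15)
    print("down",np.round(read_eef_pos(),4),np.round(read_ft_force(),1))
    move_gripper(.03,60); print("gap",round(read_finger_gap(),4),np.round(read_ft_force(),1))
    movel([pl[0],pl[1],.03],speed=.15); print("gap",round(read_finger_gap(),4))
    save(read_camera("wrist"),f"pick{i}.png"); print("t",round(read_time_s()-t,2),round(read_time_s(),2))
E
python3 -c "
from h import *
pick(1)"
```

```text
down [ 0.4397 -0.0727 -0.0112] [-0.1  0.8 -0.5]
gap 0.0412 [-2.6 -0.3  8.6]
gap 0.0417
t 3.37 34.36
```

View pics/pick1.png

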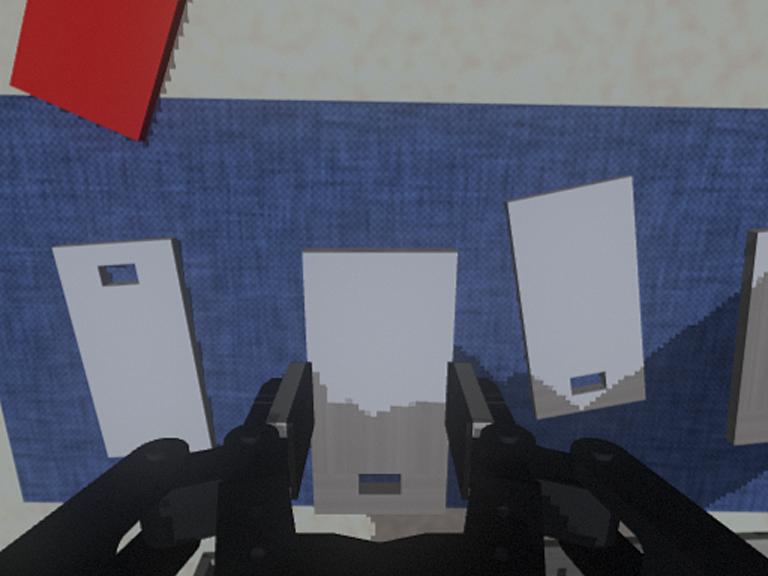

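```bash
cat >> h.py <<'E'
def place(n,s,psi,dz0=.004,stop_f=3.,tag=""):
    """plate centre at distance s from stop; psi tilt. guarded lowering along z"""
    t=read_time_s(); Ro=placeR(psi); q=Ro.as_quat(); zt=Ro.as_matrix()[:,2]
    Pc=STOP+U*s+np.array([0,0,45e-3*np.sin(psi)+3e-3*np.cos(psi)])
    T=Pc+C*zt
    move_ptp([T[0],T[1],ZT+.01],q); print("gap",round(read_finger_gap(),4))
    save(read_camera("wrist"),f"pl{n}a{tag}.png")
    movel(T+[0,0,dz0],speed=.2); pause(.1)
    d=dz0-.001
    while d>-.004:
        movel(T+[0,0,d],speed=.04); pause(.05); f=read_ft_force(); print(round(d,4),np.round(read_eef_pos()-T,4),np.round(f,1))
        if f[2]>stop_f: break
        d-=.001
    print("t",round(read_time_s()-t,2),round(read_time_s(),2))
    return T,d,q
E
python3 - <<'E'
from h import *
T,d,q=place(0,.049,0.)
P=T+[0,0,d+.001]; movel(P,speed=.05)
for k in range(1,10):
    movel(P-U*.001*k,speed=.04); pause(.05); f=np.array(read_ft_force()); print(k,np.round(f,1),round(f@U,1))
    if f@U>4: break
print(np.round(read_eef_pos(),4)); save(read_camera("side"),"pl0b.png",(230,130,360,280),4);save(read_camera("wrist"),"pl0c.png")
E
```

```text
gap 0.0416
0.003 [0.0002 0.0001 0.0035] [-0.5  0.5 -0.1]
0.002 [-0.0001  0.      0.0019] [-0.9 -0.6 -1. ]
0.001 [-0.0001 -0.      0.0009] [ 0.2  0.5 -1.2]
0.0 [ 0.     -0.0001  0.    ] [ 0.8  0.3 -1.1]
-0.001 [ 0.0001 -0.0001 -0.0002] [-3.   1.1  6.1]
t 3.35 37.71
1 [ 0.1  1.2 -0. ] 1.2
2 [ 0.  -0.1 -0.5] -0.1
3 [-0.2 -0.1 -0.1] -0.1
4 [-0.5 -0.3 -1.1] -0.3
5 [-0.8  1.7 -0.2] 1.7
6 [-2.7  4.7  3. ] 4.8
[ 0.613  -0.0978 -0.0099]
```

View pics/pl0c.png

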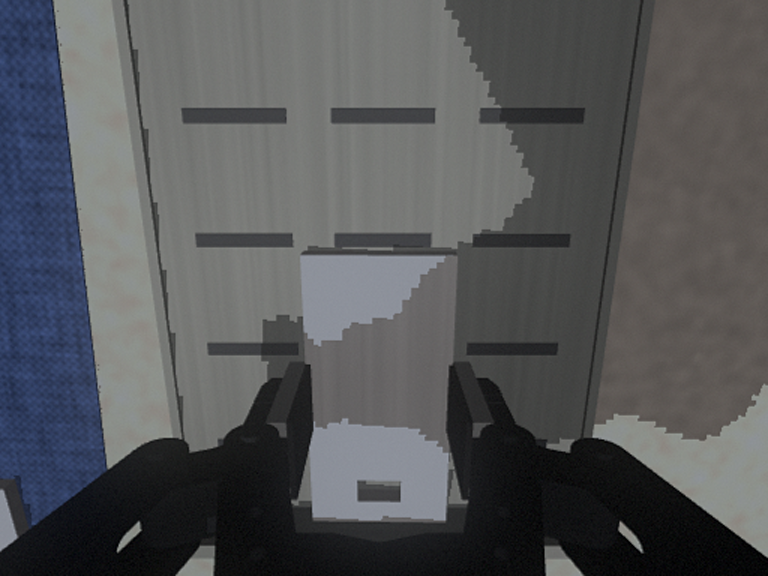

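View pics/pl0b.png

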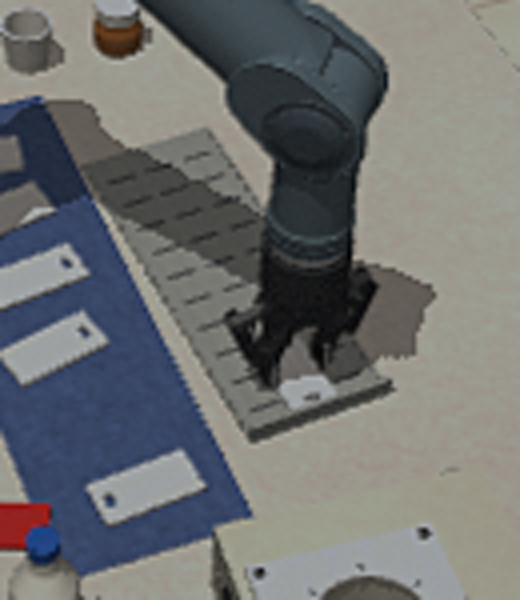

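```bash
cat >> h.py <<'E'
def release(tag):
    move_gripper(.057,60); e=np.array(read_eef_pos()); movel(e+[0,0,.075],speed=.25)
    p=camera_params("wrist"); im=read_camera("wrist"); save(im,f"rel{tag}.png"); np.save(f"rel{tag}.npy",im); pickle.dump(p,open(f"rel{tag}.pkl","wb"))
def nxt(n,i):
    print("--- pick",i); pick(i); print("--- place",n); return place(n,.0455+.051*n,.1175)
E
python3 - <<'E'
from h import *
release(0)
nxt(1,0)
save(read_camera("side"),"pl1b.png",(230,130,360,280),4);save(read_camera("wrist"),"pl1c.png")
E
```

```text
--- pick 0
down [ 0.447  -0.1651 -0.0113] [-0.3  0.2 -0.1]
gap 0.0416 [-0.3  0.8  6.9]
gap 0.0411
t 2.9 43.56
--- place 1
gap 0.0414
0.003 [-0.      0.0001  0.0031] [-0.9  0.1 -1. ]
0.002 [0.     0.0001 0.002 ] [ 0.7  1.1 -1.6]
0.001 [0.0002 0.     0.0015] [-0.7  0.1  3.6]
t 2.4 45.96
```

View pics/rel0.png

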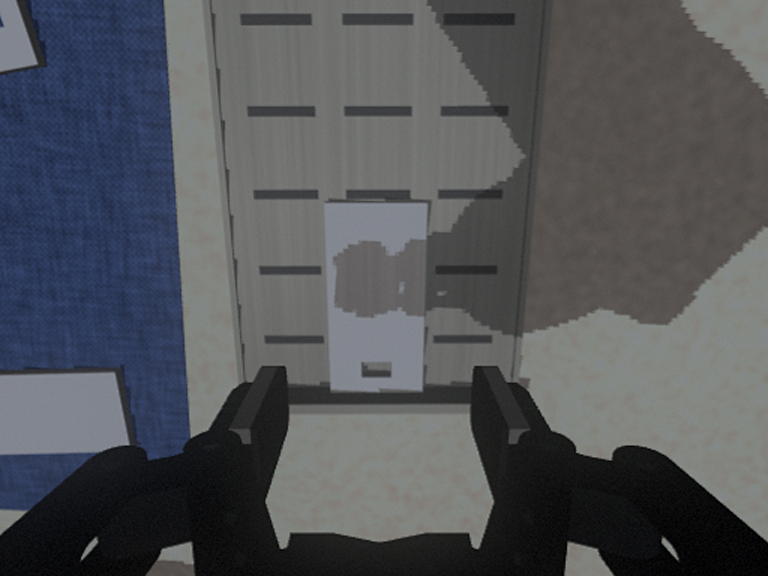

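View pics/pl1c.png

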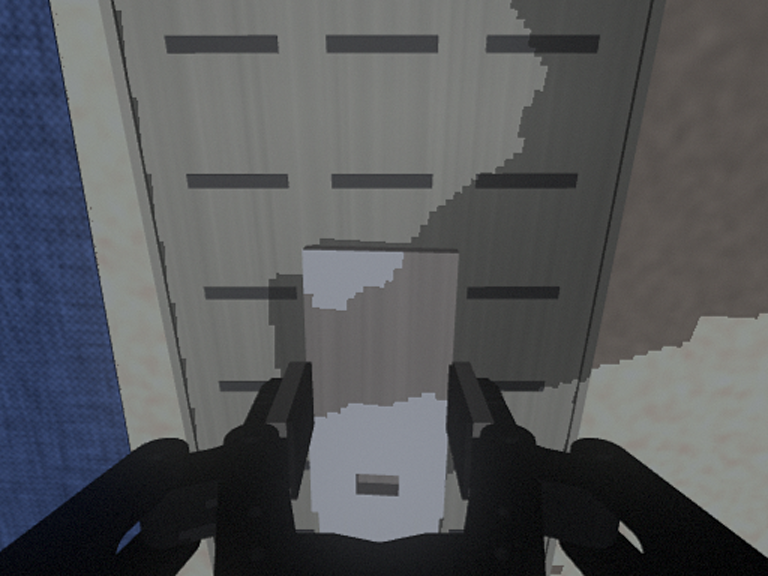

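View pics/pl1b.png

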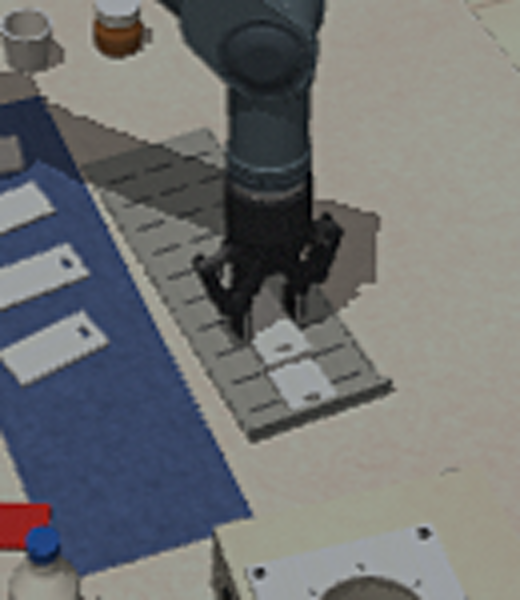

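Run:
```python
from h import *
release(1)
nxt(2,2)
save(read_camera("side"),"pl2b.png",(230,130,360,280),4);save(read_camera("wrist"),"pl2c.png")
```

```text
--- pick 2
down [ 0.4241  0.005  -0.0112] [-0.1 -0.2 -0.3]
gap 0.0415 [-2.6 -0.3  9.9]
gap 0.0411
t 3.13 49.99
--- place 2
gap 0.0412
0.003 [0.     0.0001 0.0031] [ 0.1  0.4 -0.1]
0.002 [0.0002 0.0001 0.0021] [ 0.   0.2 -0.2]
0.001 [ 0.0002 -0.      0.0017] [-1.9  1.2  5.7]
t 2.92 52.91
```

View pics/rel1.png

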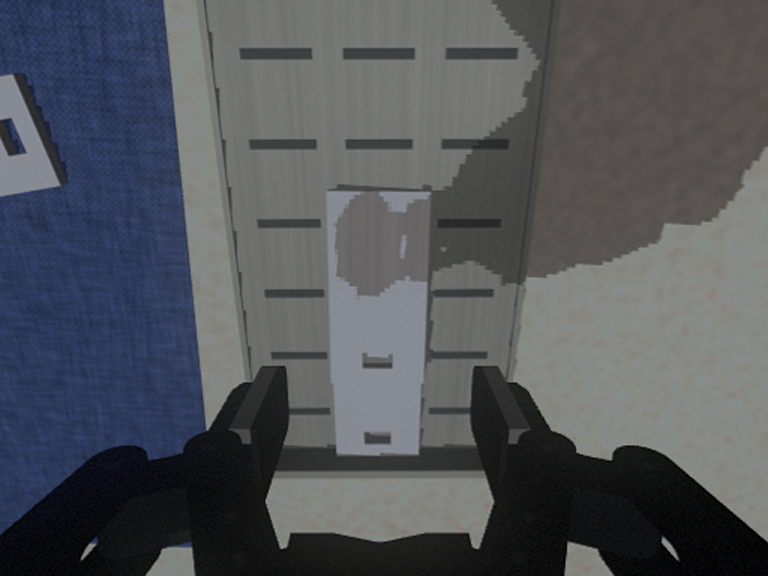

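View pics/pl2c.png

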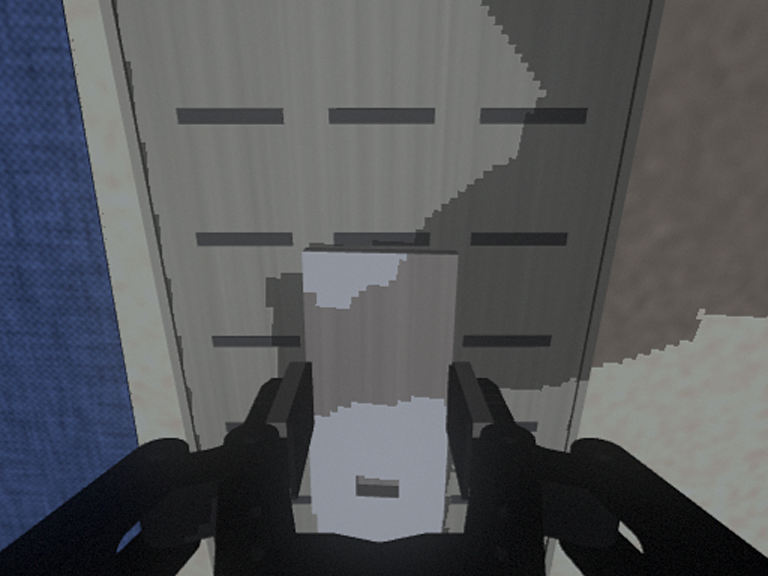

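View pics/pl2b.png

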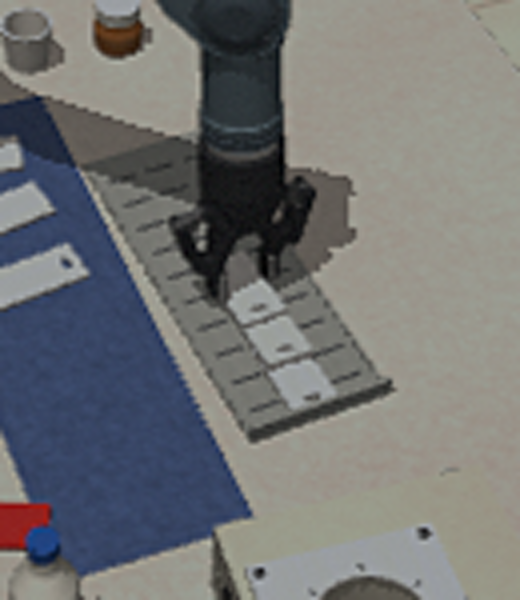

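Run:
```python
from h import *
release(2)
nxt(3,3)
save(read_camera("side"),"pl3b.png",(230,130,360,280),4);save(read_camera("wrist"),"pl3c.png")
```

```text
--- pick 3
down [ 0.4361  0.0926 -0.0112] [0.7 0.1 0.2]
gap 0.0411 [-2.1  0.   8. ]
gap 0.0414
t 3.0 56.81
--- place 3
gap 0.0415
0.003 [0.     0.0001 0.0031] [-0.5  0.3 -1.1]
0.002 [0.0001 0.     0.002 ] [ 0.6 -0.7 -1.4]
0.001 [ 0.0001 -0.      0.0016] [-1.8 -0.   5.7]
t 2.77 59.58
```

View pics/rel2.png

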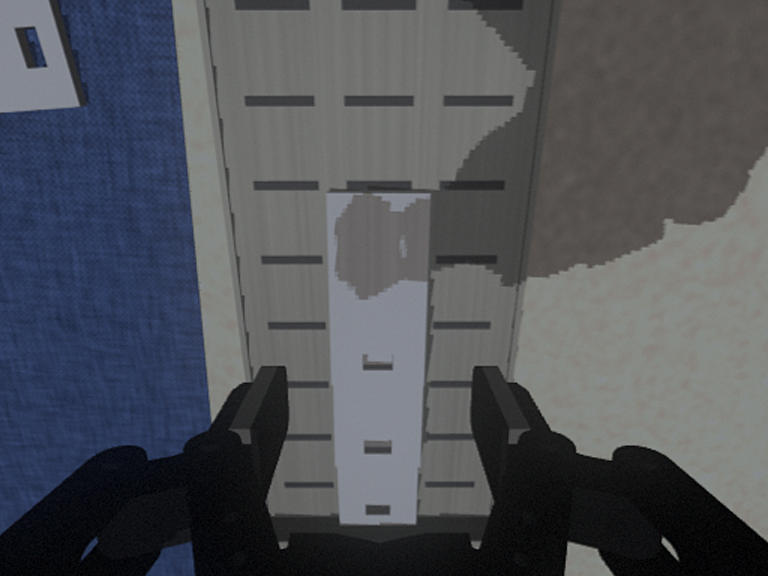

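View pics/pl3c.png

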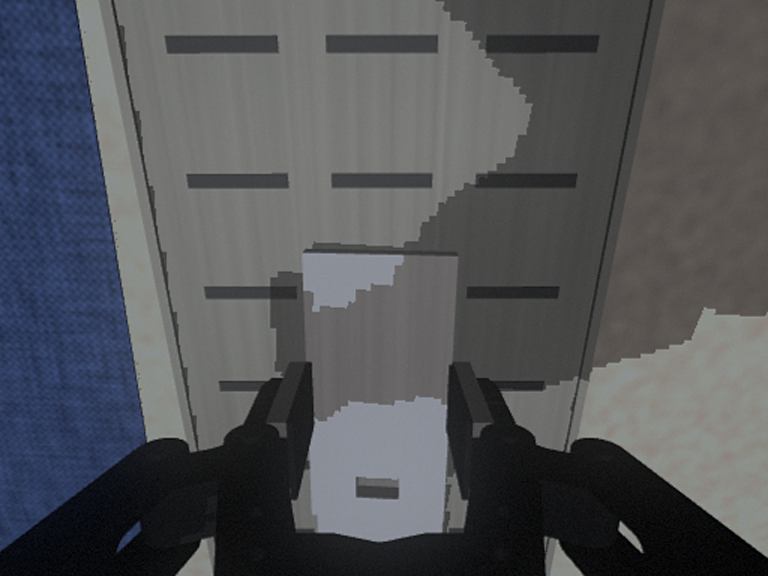

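View pics/pl3b.png

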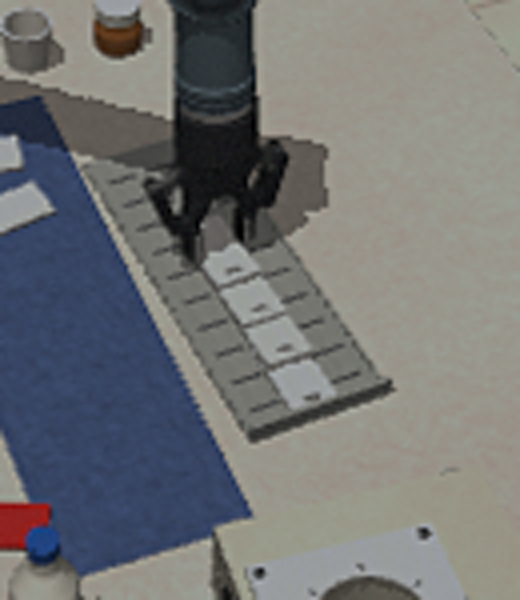

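Run:
```python
from h import *
release(3)
nxt(4,4)
save(read_camera("side"),"pl4b.png",(230,130,360,280),4);save(read_camera("wrist"),"pl4c.png")
```

```text
--- pick 4
down [ 0.433   0.1792 -0.0113] [-0.8  1.  -0.9]
gap 0.0412 [-1.9  0.8  5.1]
gap 0.0412
t 3.12 63.6
--- place 4
gap 0.0413
0.003 [0.0002 0.0001 0.0034] [-0.1 -0.5 -0.9]
0.002 [-0.0001 -0.      0.0019] [ 0.3  0.6 -0.9]
0.001 [-0.     -0.      0.0009] [-0.5 -0.2 -0.4]
0.0 [ 0.0001 -0.      0.0001] [ 0.9  0.2 -0.2]
-0.001 [ 0.0002 -0.     -0.0003] [-1.1  0.4  5.5]
t 3.31 66.91
```

View pics/rel3.png

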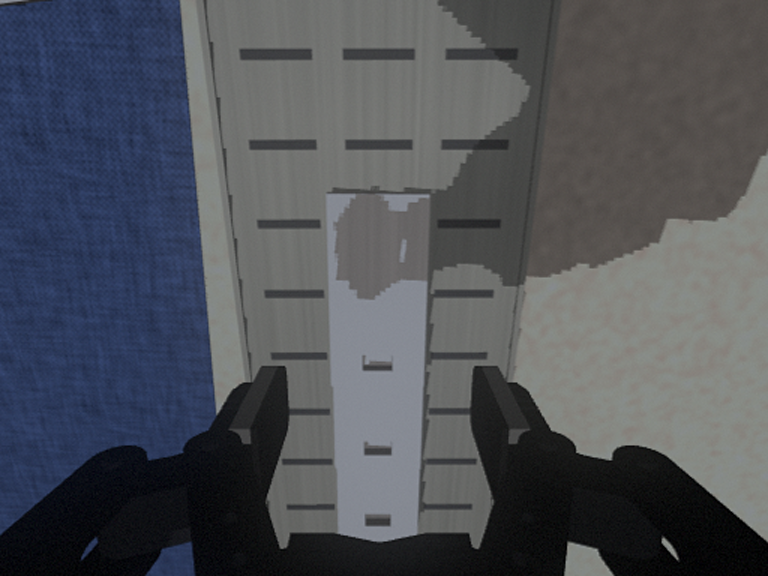

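View pics/pl4c.png

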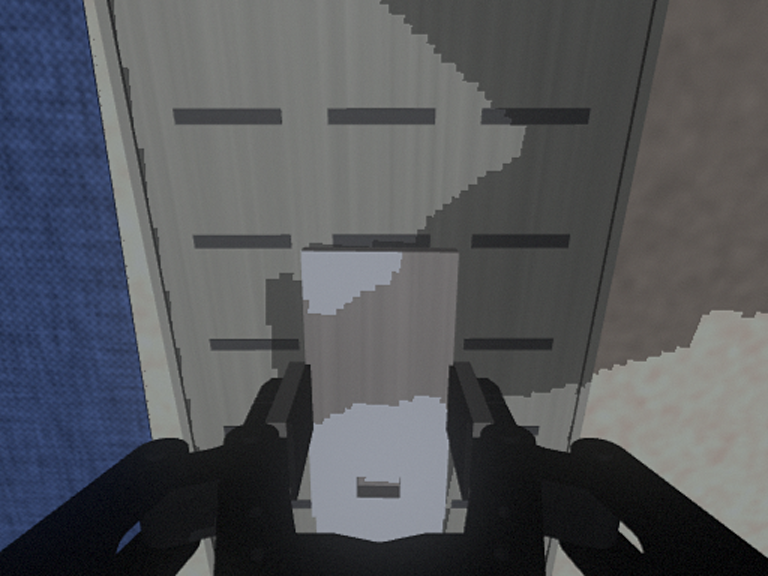

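View pics/pl4b.png

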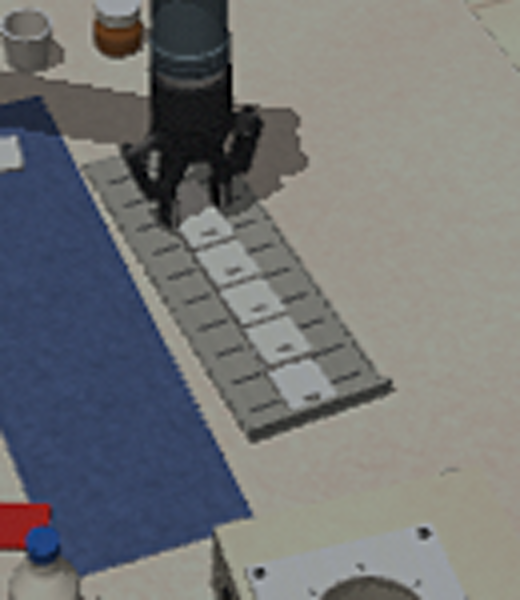

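Run:
```python
from h import *
release(4)
nxt(5,5)
save(read_camera("side"),"pl5b.png",(230,130,360,280),4);save(read_camera("wrist"),"pl5c.png")
```

```text
--- pick 5
down [ 0.4306  0.2599 -0.0112] [-0.2  0.6 -0.6]
gap 0.0415 [-2.3  0.5  5.1]
gap 0.0414
t 3.42 71.22
--- place 5
gap 0.0413
0.003 [0.0001 0.0001 0.0034] [-0.8 -0.5 -1. ]
0.002 [-0.     0.     0.002] [ 0.4 -0.2 -1.4]
0.001 [-0.0001 -0.      0.0009] [ 0.4 -0.2 -0.9]
0.0 [ 0.0002 -0.      0.0001] [ 0.   0.5 -0.7]
-0.001 [ 0.0002 -0.     -0.0002] [-2.1  0.3  5.5]
t 3.63 74.86
```

View pics/rel4.png

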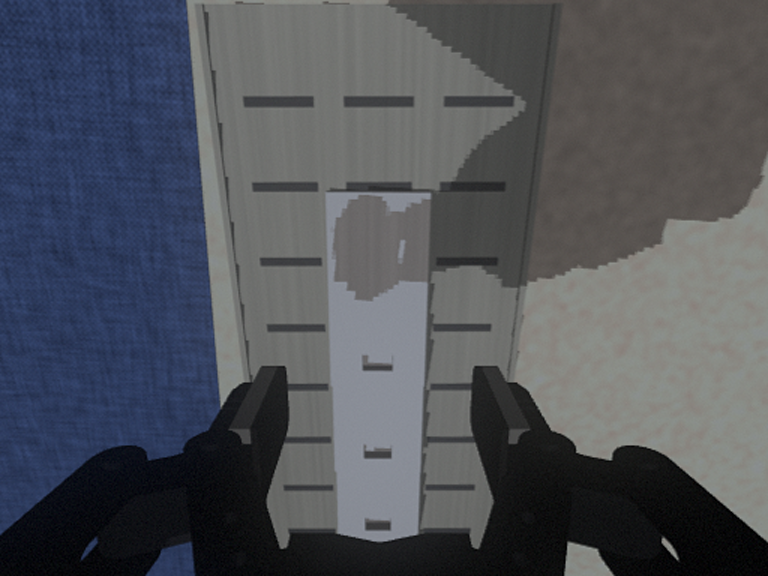

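View pics/pl5c.png

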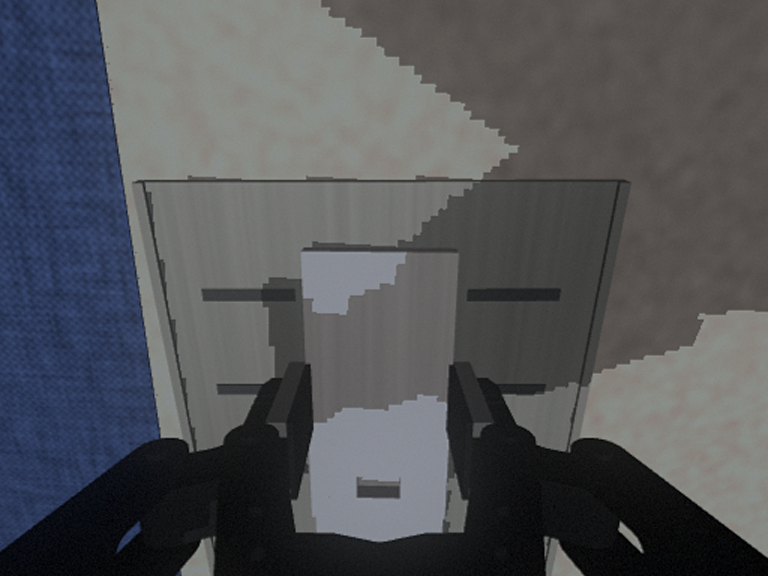

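View pics/pl5b.png

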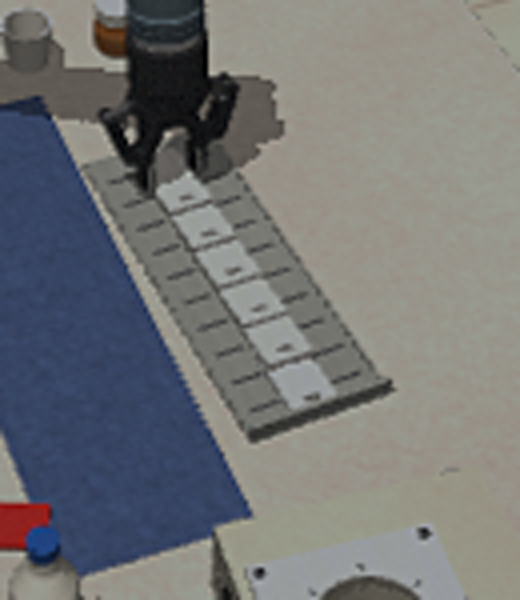

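Release, then overview of the tray and pot, then the dryer.

Run:
```python
from h import *
release(5)
move_ptp([.577,.06,.24],down(.06).as_quat())
p=camera_params("wrist");im=read_camera("wrist"); save(im,"g1.png"); np.save("g1.npy",im); pickle.dump(p,open("g1.pkl","wb"))
save(read_camera("scene"),"g2.png")
move_ptp([.57,-.40,.30],down(0).as_quat())
p=camera_params("wrist");im=read_camera("wrist"); save(im,"k1.png"); np.save("k1.npy",im); pickle.dump(p,open("k1.pkl","wb")); print(read_time_s())
```

```text
78.9167
```

View pics/g1.png

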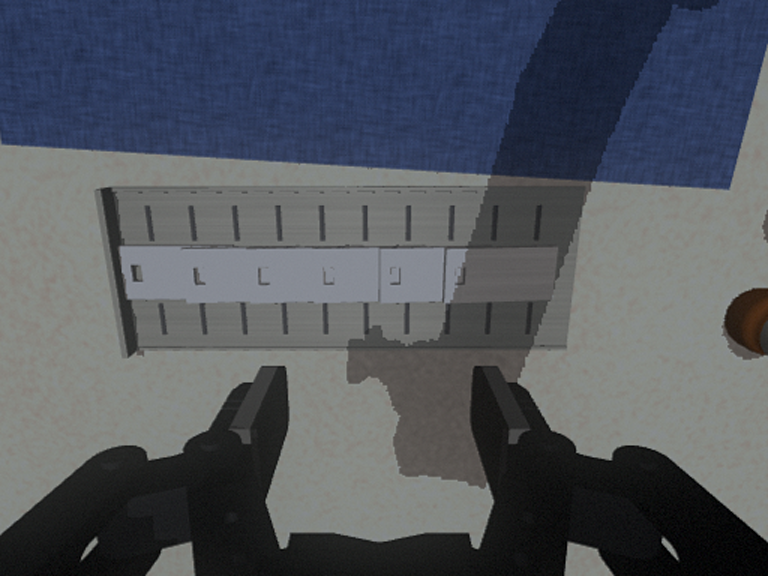

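View pics/g2.png

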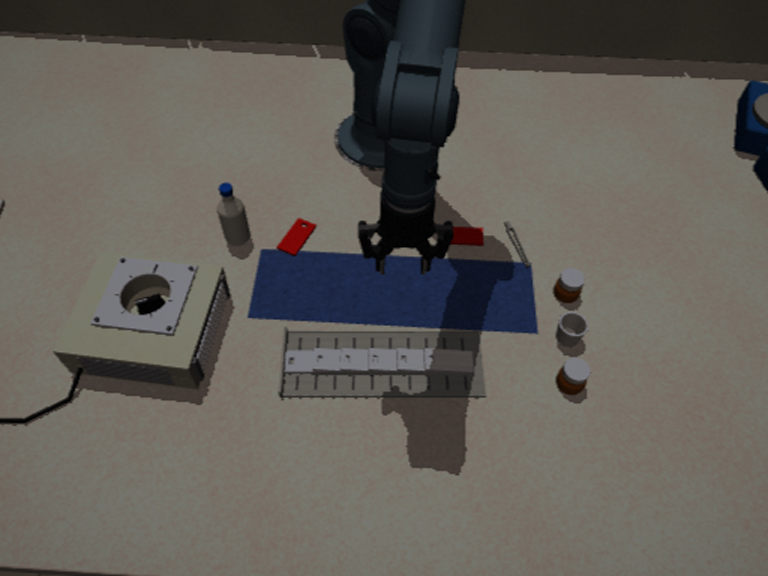

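View pics/k1.png

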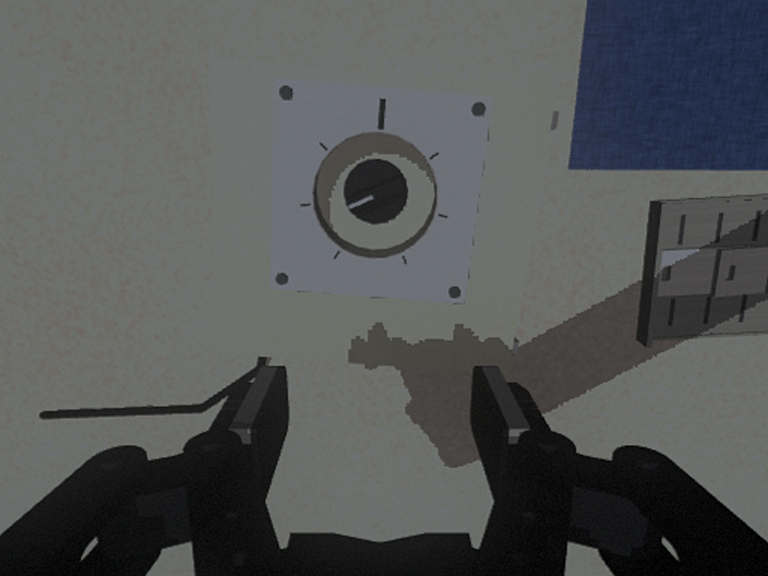

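Run:
```python
from h import *
im=np.load("k1.npy");p=pickle.load(open("k1.pkl","rb"))
a=warp(im,p,.09,.44,.64,-.50,-.30,2000); b=warp(im,p,.073,.44,.64,-.50,-.30,2000)
save(a,"k1a.png",s=1.5); save(np.clip(b.astype(int)*2,0,255).astype(np.uint8)[80:320,80:320],"k1b.png",s=2.4)
```

```text
(no output)
```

View pics/k1a.png

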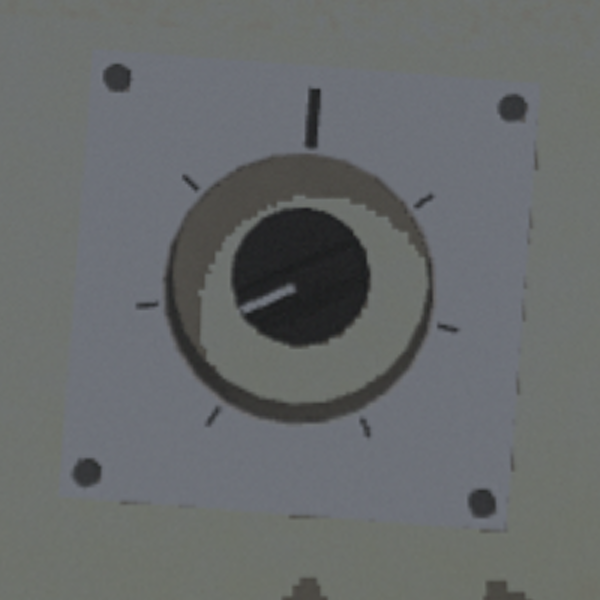

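View pics/k1b.png

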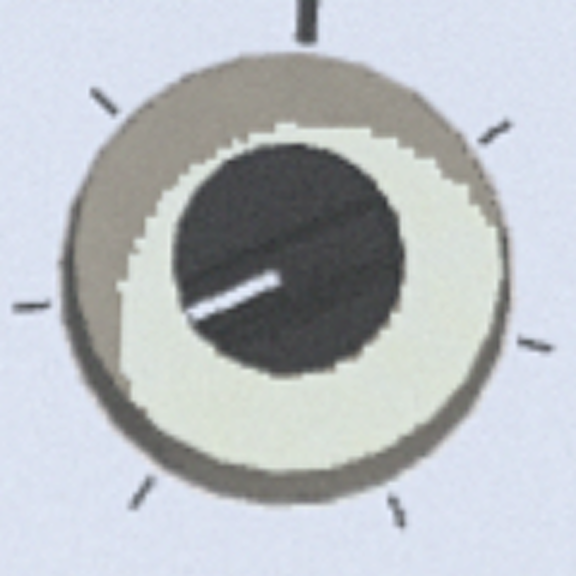

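Run:
```python
from h import *
q=down(np.radians(-66.1)).as_quat()
move_gripper(.026,40)
move_ptp([.536,-.400,.11],q); pause(.1); print(read_eef_pos(),read_qpos())
p=camera_params("wrist");im=read_camera("wrist"); save(im,"k2.png"); np.save("k2.npy",im); pickle.dump(p,open("k2.pkl","wb")); print(read_time_s())
save(read_camera("side"),"k2s.png",(240,170,400,320),4)
print(proj("wrist",[.536,-.4,.073],p)*1.5)
```

```text
[ 0.53755562 -0.40089321  0.1120514 ] [-0.2019723   0.90492893  1.20948217  1.66987692 -0.89943314  1.22350258
  1.64002221]
80.3333
[377.66692003 326.48135292]
```

View pics/k2.png

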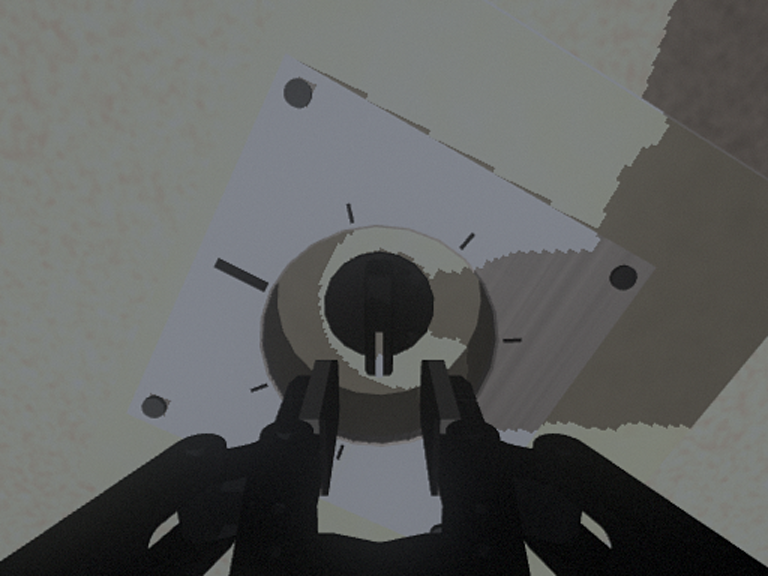

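View pics/k2s.png

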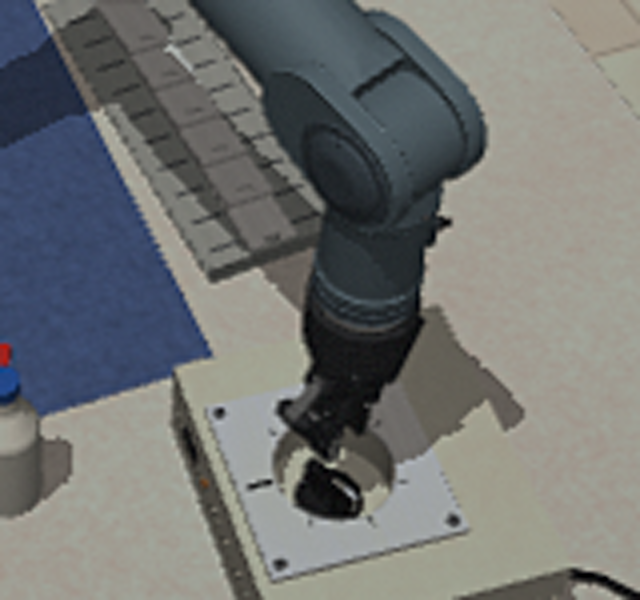

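Run:
```python
from h import *
q=down(np.radians(-66.1)).as_quat()
movel([.536,-.400,.065],q,speed=.15); pause(.1)
for z in [.060,.056,.052,.049]:
    movel([.536,-.400,z],q,speed=.05); pause(.1); f=read_ft_force(); print(z,np.round(read_eef_pos(),4),np.round(f,1))
    if f[2]>4: break
move_gripper(.0,40); print(read_finger_gap(),np.round(read_ft_force(),1),np.round(read_ft_torque(),2))
print(read_qpos(),read_eef_pos()); save(read_camera("side"),"k3s.png",(240,170,400,320),4);save(read_camera("wrist"),"k3.png"); print(read_time_s())
```

```text
0.06 [ 0.5361 -0.4001  0.0603] [-0.1  0.5  0.2]
0.056 [ 0.536  -0.3999  0.0559] [ 0.2 -0.   0.5]
0.052 [ 0.5359 -0.4     0.0519] [0.  0.  0.2]
0.049 [ 0.536 -0.4    0.049] [-0.1 -0.2  0.4]
0.010593021688109907 [1.4 0.7 1. ] [ 0.12 -0.15  0.02]
[-0.17202191  0.96596788  1.13857251  1.69894314 -0.96389981  1.14339267
  1.67252103] [ 0.53680276 -0.39971599  0.04928738]
82.7
```

View pics/k3.png

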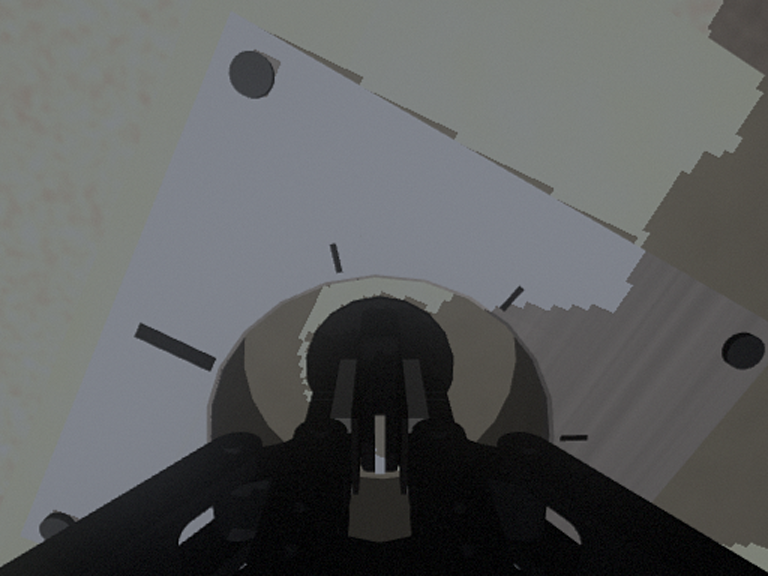

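View pics/k3s.png

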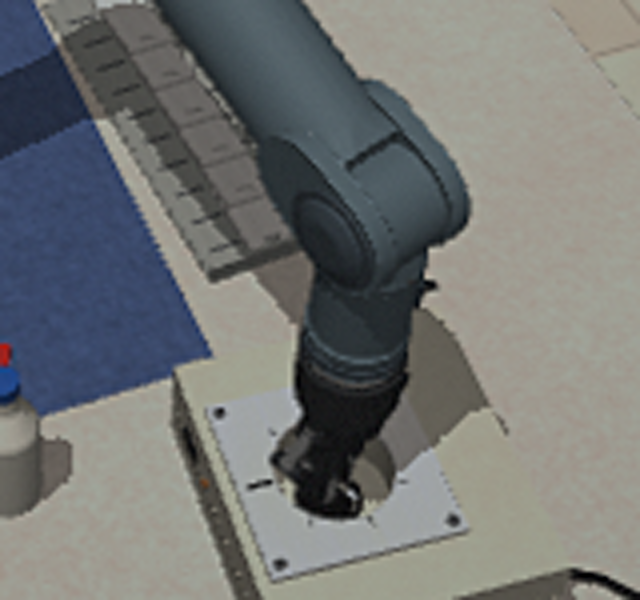

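Run:
```python
from h import *
q0=np.array(read_qpos()); tot=np.radians(184.4-66.1)
for k in range(1,7):
    q=q0.copy(); q[6]-=tot*k/6; move_j(q); print(k,np.round(read_ft_force(),1),np.round(read_ft_torque(),2),round(read_finger_gap(),4),np.round(read_eef_pos(),4))
pause(.2); x=R.from_quat(read_tcp_rot()).as_matrix()[:,0]; print("xtool angle",np.degrees(np.arctan2(x[1],x[0])))
p=camera_params("wrist");im=read_camera("wrist"); save(im,"k4.png"); print(read_time_s())
```

```text
1 [1.4 1.9 0.9] [ 0.16 -0.26 -0.03] 0.0108 [ 0.5372 -0.3996  0.0492]
2 [ 4.1  0.7 -1.1] [ 0.07 -0.64 -0.08] 0.0105 [ 0.5378 -0.3996  0.0493]
3 [ 5.5 -0.4 -2.1] [-0.16 -1.1  -0.01] 0.0106 [ 0.5382 -0.3998  0.0493]
4 [ 5.5 -2.4 -2.2] [-0.34 -1.26  0.02] 0.011 [ 0.5385 -0.4001  0.0493]
5 [ 5.8 -2.  -3.8] [-0.47 -1.36 -0.08] 0.0105 [ 0.5388 -0.4006  0.0493]
6 [ 6.4 -4.5 -4.5] [-0.68 -1.5  -0.01] 0.0107 [ 0.5389 -0.4011  0.0493]
xtool angle -4.111268984534979
85.5
```

View pics/k4.png

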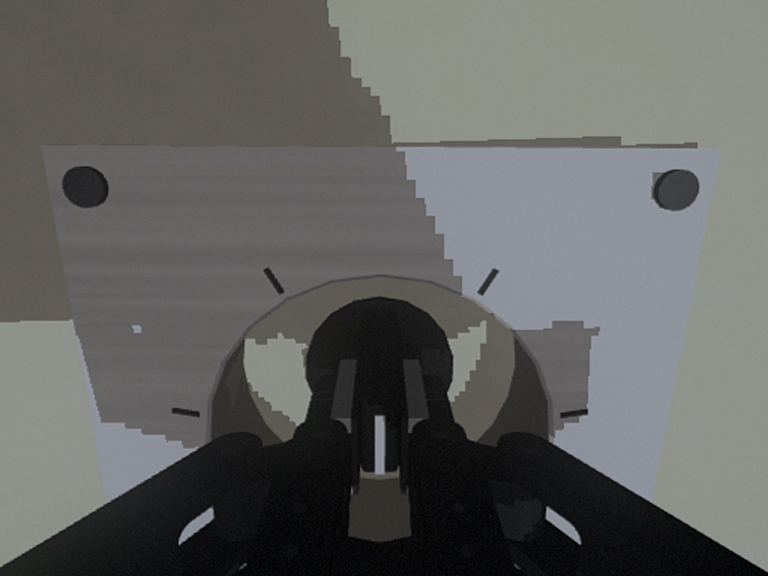

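Run:
```python
from h import *
move_gripper(.028,40); e=np.array(read_eef_pos()); print(np.round(read_ft_force(),1)); movel(e+[0,0,.08],speed=.15)
move_ptp([.57,-.40,.26],down(0).as_quat()) if False else movel([.48,-.40,.26],speed=.25)
p=camera_params("wrist");im=read_camera("wrist"); save(im,"k5.png"); np.save("k5.npy",im); pickle.dump(p,open("k5.pkl","wb")); print(read_time_s())
a=warp(im,p,.09,.44,.64,-.50,-.30,2000); b=warp(im,p,.073,.44,.64,-.50,-.30,2000)
save(a,"k5a.png",s=1.5); save(np.clip(b.astype(int)*2,0,255).astype(np.uint8)[40:320,60:340],"k5b.png",s=2)
```

```text
[ 0.1  0.1 -1. ]
87.2583
```

View pics/k5.png

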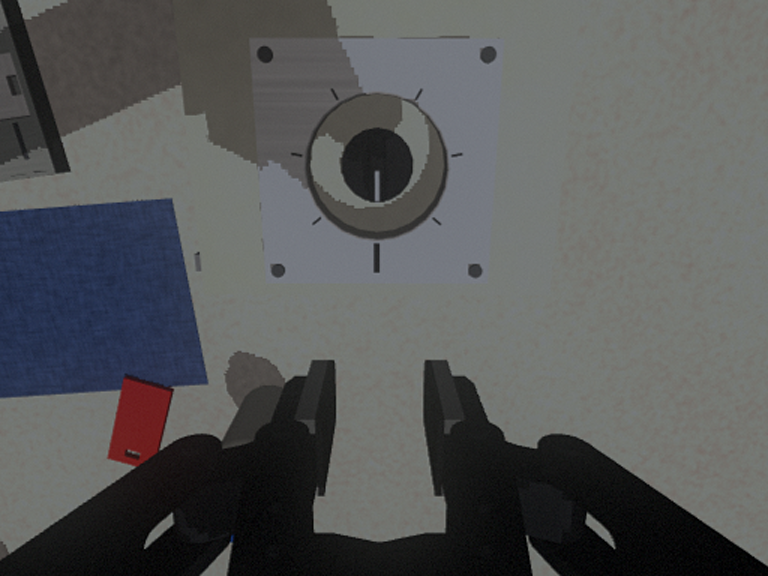

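View pics/k5b.png

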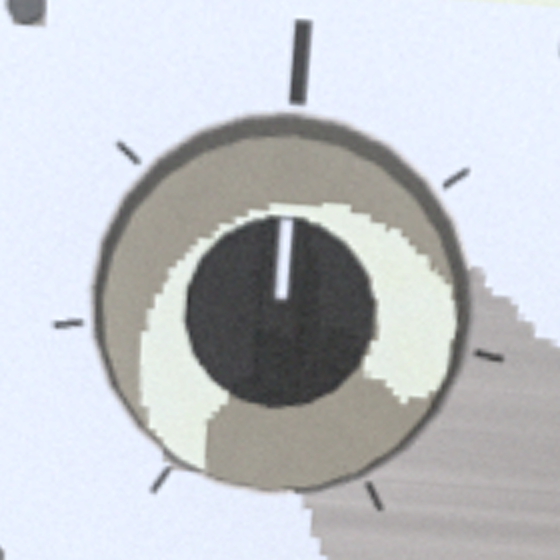

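Run:
```python
from h import *
move_ptp([.48,-.20,.34],down(-.3).as_quat())
move_ptp([.53,.15,.36],down(-.03).as_quat())
p=camera_params("wrist");im=read_camera("wrist"); save(im,"z1.png")
A=None; np.save("z1.npy",im); pickle.dump(p,open("z1.pkl","wb"))
move_j([-1.271,0.383,0.044,1.598,-0.018,1.161,-0.05]); 
save(read_camera("scene"),"z2.png",(160,140,420,290),3); save(read_camera("side"),"z3.png",(180,110,370,320),2.8); print(read_time_s())
w=warp(im,p,.01,.52,.68,-.16,.24,2000); save(w,"z4.png",s=1)
```

```text
92.5167
```

View pics/z1.png

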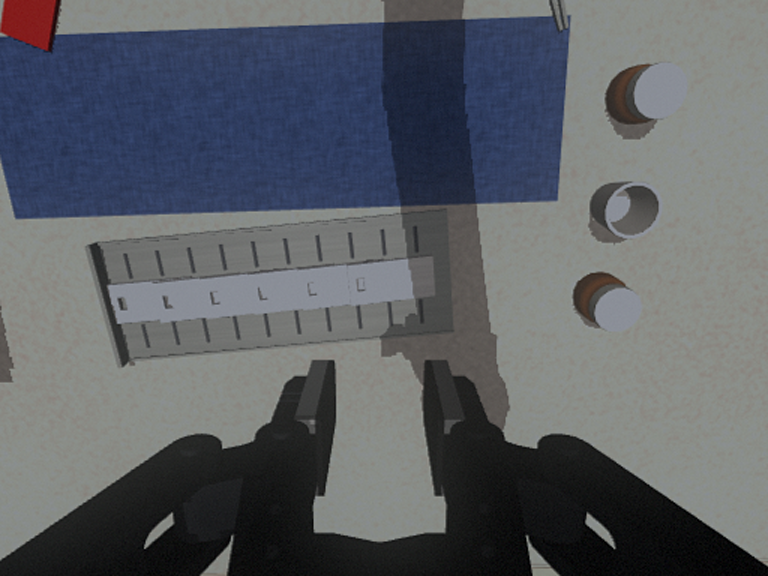

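View pics/z2.png

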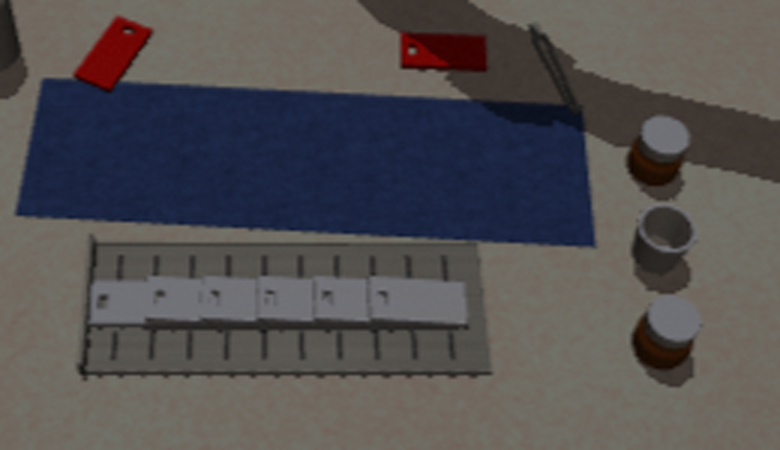

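View pics/z3.png

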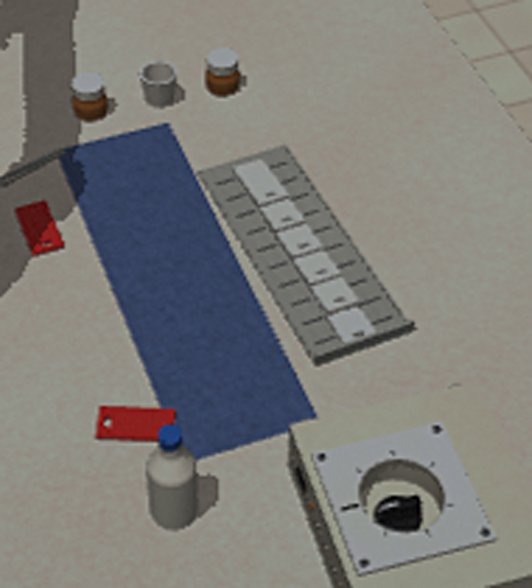

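View pics/z4.png

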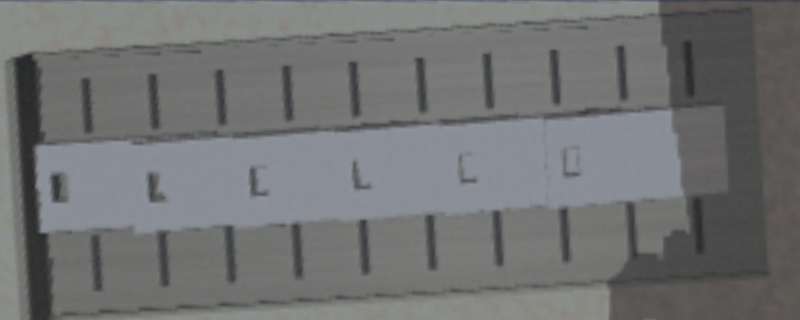

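Run:
```python
from h import *
p=pickle.load(open("z1.pkl","rb"))
A=onz("wrist",(661/1.5,90/1.5),.055,p);B=onz("wrist",(617/1.5,310/1.5),.055,p);P=onz("wrist",(631/1.5,209/1.5),.05,p)
print(A,B,P,(A+B)/2)
im=np.load("rel0.npy");q=pickle.load(open("rel0.pkl","rb"))
w=warp(im,q,.009,.56,.68,-.16,-.04,4000); save(w,"z5.png",s=1.2)
im=np.load("z1.npy"); w=warp(im,p,.006,.56,.68,-.16,-.04,4000); save(w,"z6.png",s=1.2)
```

```text
[0.42290792 0.39372859 0.055     ] [0.62249609 0.37756148 0.055     ] [0.5249823  0.38230896 0.05      ] [0.52270201 0.38564503 0.055     ]
```

View pics/z5.png

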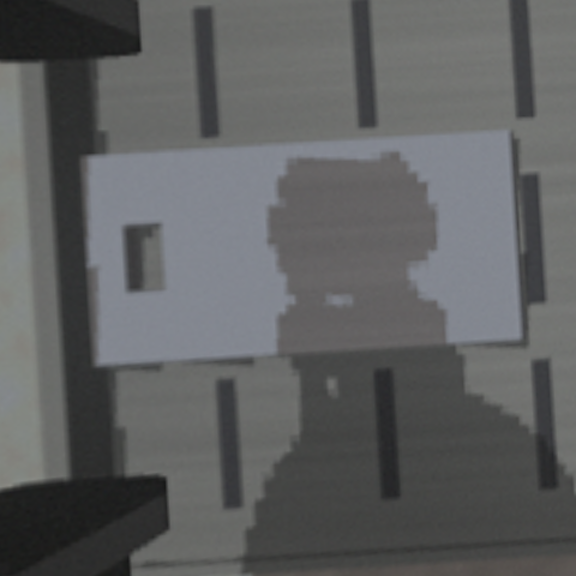

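View pics/z6.png

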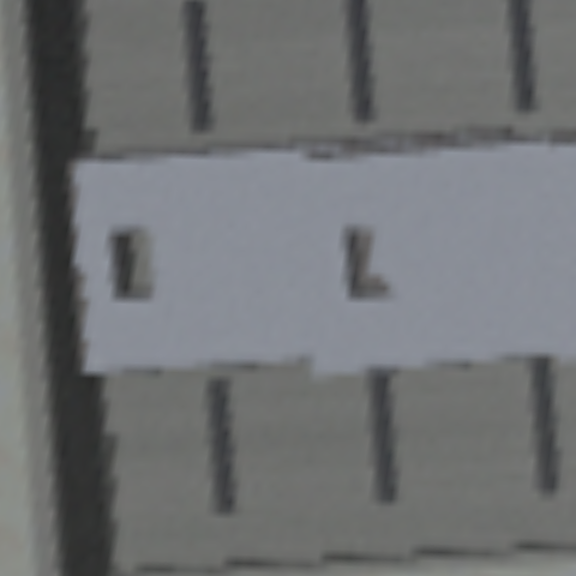

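```bash
python3 -c "
from bench import *
print(sign_off(),read_time_s())"
```

```text
the job is handed in; nothing more can be done
the job is handed in; nothing more can be done
```

The job was finished in the order asked and handed in at about 93 s of the 210 s allowed.

- **Pot:** It stands upright between the jars. My last image put it about 4 mm from the exact midpoint. My first grasp closed on nothing and pushed the pot about 9 mm along the tray; the second held it.
- **Plates:** All six are laid along the middle of the tray with their slots towards the dryer. I slid the first against the end stop until the force sensor felt contact. The rest are spaced about 51 mm apart, each covering about 39 mm of the 90 mm plate before it.
- **Timer:** I turned the knob about 118° clockwise. Its pointer now lines up with the long black mark to within about 1°. The wrist force stayed below 10 N, and I felt no contact with the guard.
- **Bystanders:** The jars, tweezers and red look-alikes were where they started in the last pictures. The wash bottle was only partly in view, but it stood upright and looked unmoved.

One thing disagreed with the description. At a 46 mm opening the fingertips first touched about 14 mm behind the reported TCP, not ahead of it. I measured this by touching the tray and corrected the plate and knob grasps for it.

I saw no grip slackening and no other knock to the pot.

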